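# Knock the lens clamp's release sleeve home with a mallet

## Robot

A 6-joint arm with a two-finger parallel gripper is mounted at the origin on the work surface. World frame = base frame: x ahead of the robot, y to its left, z up, the work surface at z = 0. Lengths are in m, angles in rad, forces in N, time in s.
With the tool pointing down it reaches from about 0.375 to 0.975 m from the base axis. Payload 3.8 kg.
Tool frame: the origin (TCP) lies at the centre of the arm's flange, where the gripper is bolted on; the fingertips stand 173 mm ahead of it and the grasp point (between the pads) lies 155 mm ahead of it (bot.tip_reach is the distance from the TCP to the fingertips, in m); z points along the fingers, y is the line along which they close (so a half turn about z gives the same grasp; the last joint's range is limited). The gripper opens to 85 mm and grips with 20 to 120 N. Pads are 22 mm wide; open, the fingers measure 114 mm over their backs; the gripper's body (76 mm by 85 mm) begins 54 mm behind the grasp point. The pads swing forward as they close: fully open they stand 13 mm farther back than shut.
Start: joints at [1.205, 0.264, 1.604, -0, 1.274, -0.037], TCP at [0.218, 0.639, 0.405] pointing down, gripper open.
Joint ranges: [-2.63, 2.63], [-0.94, 2.18], [0.31, 2.57], [-1.31, 4.45], [0, 2.66], [-2.55, 2.55]. Speed limits (rad/s): [2.57, 2.57, 3.14, 3.14, 3.14, 3.14].

## Interface

Orientations are given as a rotation vector (axis times angle).
In Python, from workcell import bot gives the robot as it stands.
- The arm moves only by the tool drive_tool, never from a script. Its arguments are lists of equal length, an entry for each row: "claw": the finger opening in mm, from 0 to 85.4; "slide": the shift along the world's x, y, z each as a share of 0.5 m, from -1 to 1, a list of three; "yaw": the turn about the world's z as a share of 180 degrees, from -1 to 1. A call has 1 to 8 rows; each row is the pose to reach, as a shift and turn from the pose commanded when the call began, turning the shorter way round; what a row does not reach only later rows make up. A row lasts 1/12 s, in which the tool goes at most 41.7 mm and 7.16 degrees, less where a joint would pass 70% of its speed; a pose out of reach is approached as far as the arm can. A call with a number of a shift or a turn outside -1 to 1 is refused whole. A call with a gripper value outside its range is refused whole. The fingers move at their own pace and stop on an object; "newtons" is the grip in N (left out, the last holds). Time passes only in rows, so rows that repeat a pose let the fingers close. It gives the time, the measured TCP pose, the force, the opening and the grip force at its end, in the units of the state.
- bot.read_state(): the state, without advancing time (a new reading comes with each control period).
- bot.read_camera(name): name is "side" or "top" or "wrist"; returns a dict with "color" (420x560x3 uint8, red, green, blue), "depth" (420x560 float32, m along the optical axis (not along the pixel's ray), 0 where there is no reading), "mtx" (3x3 intrinsics, pixels), "eye" and "rotation" of the camera in the world. Camera axes: x right, y up, looking along -z (the intrinsics and any distortion apply to the point x, -y, -z); pixel columns grow to the right and rows downward; lengths in m; the calibration is good to about 2 mm. A picture is of the moment at which its call begins.
- bot.finish_job(): hands the job in; it is judged then, once.
The state is a dict: "time": time; "q": joint angles; "joint_vel": joint speeds; "joint_torque": joint torques, N m; "tool_pos": TCP position; "tcp_rot": TCP orientation; "wrist_force": force on the tool from outside, world axes, zero at the start; "torque": the same for the moment, N m; "width": opening from 0.0 (shut) to 1.0 (fully open); "grip_force": force on a finger pad.
Only numpy, scipy, OpenCV 4.12 (cv2) and the standard library are available. Lean on these libraries where they do the work, as an engineer would, in place of code of your own. Each camera call takes 0.05 s, during which the arm holds its last target. There are 200 camera calls.

## Task

Free the lens in the clamping fixture: draw the headed locking pin out of the leaning, sprung release sleeve and leave it hanging by its collar in the fixture's open side notch. Then hold the mallet and strike the sleeve down with brisk but light mallet blows, square on, along the sleeve's leaning axis (not a slow push, not your fingers), until it is fully home on its stop, the jaw wide open; how deep it goes differs, so feel for its stop and do not hammer on so hard that the guide bush round it is shoved down. Finally stand the mallet on the bench the way it stood before, clear of the fixture; do not touch the lens and leave the bottle, the empty lens cell and the pen where they are.

Things in the scene. Friction and masses are not known exactly. Their poses are not given: they have to be found in the camera images.
- fixture: Lens clamp fixed on the bench: base plate 140 (x) x 230 (y) x 20 mm. Origin: centre of underside, z up. Mid: dark guide boss, radius 30, leaning, highest edge 56 mm above the bench, the release sleeve standing out of it; +y side: notch bracket; -y side (centre y=-80): black seat, radius 28, 42 mm high, with a lens held by a jaw (up to 53 mm high) that draws back as the sleeve goes down.
- notch (a point): Parking point at (0,80,75) mm in the fixture's frame, same axes: in the top plane of two prongs (each 15 wide, 8 thick) that leave a 16 mm slot along y, open at the end towards the sleeve (13 mm from the point), closed at the other by an upright (21 mm from it, no higher). A pin lowered through the slot or slid in from the sleeve's side hangs by its collar, its foot 10 mm above the base plate.
- jaw (a joint): How far the dark jaw that holds the lens has drawn back along the fixture's +y, m: it moves with the sleeve, already partly open at the start, and stands at 0.008, wide open, when the sleeve is fully home on its stop.
- sleeve: Steel release sleeve, outer radius 16, bore radius 6.5. Origin: centre of its flat top ring; z: its axis, leaning 0.30 rad from vertical towards the fixture's -x, i.e. along (-0.296,0,0.955) in the fixture's frame. Starts 18 to 28 mm out of the guide; its hard stop, 6 to 16 mm lower, is out of sight and differs each time. Spring and friction resist with 9 to 13 N; friction holds it where left.
- guide: Steel guide bush round the sleeve in the boss's mouth: ring, outer radius 24, inner 17.5, 5 mm thick, top from 2 mm above to 4 mm below the boss's rim (differs). Origin: centre of its underside, z along the sleeve's axis. The sleeve's stop is inside it. Held by a clamp that slips when the sleeve is driven on its stop with over 60 N; it must not be shoved down.
- pin: Steel locking pin in the sleeve's bore, on its leaning axis. Origin: centre of its foot, z along it to the grip. Shank diameter 10, 45 mm long; then a collar, diameter 26, 4 thick; then a dark round grip, diameter 16, from 49 to 85 mm from the foot. 70 g. Its foot stands loose on a fixed post inside the bore, so striking it moves nothing; it keeps the mallet off the sleeve.
- pin_collar (a point): Centre of the underside of the pin's collar, 45 mm from its foot, on its axis; at the start 10 to 26 mm beyond the sleeve's top.
- mallet: Mallet standing on the flat lower face of its upright brass head, handle level. Origin: centre of that face, z up. Head: diameter 44, 60 mm tall. Wooden handle: along the body's -x to 130 mm from the origin, 20 wide, 26 tall, its centre line 30 mm above the face. 0.3 to 0.5 kg, centre of mass within 10 mm of the head's axis, so it stands by itself.
- lens: Lens clamped in the fixture, diameter 43 mm, 8 mm thick, top 48 mm above the bench, origin at its underside. Not to be touched.
- cleaner: Bystander: small clear bottle, diameter 44, 120 mm tall, origin at the centre of its underside. It stands on one side of the fixture, the mallet on the other.
- lens_cell: Bystander: empty aluminium lens ring lying flat, diameter 46, 7 mm thick.
- pen: Bystander: pen lying flat, 140 mm long along its x, 10 mm thick.
There are look-alikes about, which are no part of the job. There is more than one size of the pin; the one meant has the size given above.

How it is judged:
On the way, in this order (a step that is already met when the one before it is completed fails the run):
1. the locking pin hangs by its collar in the side notch, let go (horizontal distance between pin_collar and notch below 0.01 m and z of pin_collar in the frame of notch between -0.004 and 0.004 m and angle between pin's own z axis and vertical below 0.15 rad and contact force between the fingers and pin below 0.3 N), for 0.2 s.
2. the mallet strikes the sleeve: in contact with it, driving it down faster than 0.1 m/s, square to its axis within 0.2 rad (contact force between mallet and sleeve above 2 N and linear speed of sleeve above 0.1 m/s and angle between the z axis of mallet and the z axis of sleeve, either way round below 0.2 rad).
3. the sleeve is home (jaw open by over 7.2 of 8 mm) and stays there with the mallet off it (value of joint jaw above 0.0072 m and contact force between mallet and sleeve below 0.3 N), for 0.2 s.
At the end, for the whole second after the job is handed in: Sleeve home, jaw open over 7.2 mm; pin hanging upright by its collar in the notch (axis within 10 mm of the notch point, collar within 4 mm of the prongs' top); mallet standing upright on its lower face on the bench, at least 90 mm from the fixture's centre; all released and at rest (all of step 1 and value of joint jaw above 0.0072 m and height (world z) of mallet between -0.004 and 0.006 m and angle between mallet's own z axis and vertical below 0.1 rad and horizontal distance between mallet and fixture above 0.09 m and contact force between mallet and fixture below 0.3 N and contact force between the fingers and mallet below 0.3 N and linear speed of each of mallet, pin below 0.02 m/s); the robot touches nothing.
It fails at once if the guide bush is shoved down by more than 2.5 mm (distance of guide from where it was at the start of the episode above 0.0025 m).
It fails at once if the robot pushes the sleeve with its fingers or arm (contact force between any of the fingers, the arm and sleeve above 2 N).
It fails at once if the lens is touched (contact force between lens and anything else above 1 N).
It fails at once if a bystander is shifted by more than 20 mm (distance of any of cleaner, lens_cell, pen from where it was at the start of the episode above 0.02 m).
It also fails if it takes over 58 s, if anything falls off the work surface, if the arm or the gripper's body presses on something with over 40 N, if the wrist force passes 120 N, or if a joint passes its speed limit or range.

## Working session

There is one attempt and no reset: what is moved stays moved. The work goes in short steps, Python scripts to look and compute and a tool call to move; the robot and the scene stay as the last step left them, time stands still between calls to the robot, and variables do not carry over. Pictures are saved under pics/ and viewed, at most 10 in all, crops included, and the job is handed in when it is done.

Besides the shell and the picture viewer there is one more tool, called after "Request:" by a JSON object that holds its "method" and its "body", one argument or row to a line. drive_tool: Moves the arm, as the interface text tells. Shift numbers are shares of 0.5 m and turn numbers shares of 180 degrees, none past 1 either way. Its arguments: {"type":"object","properties":{"claw":{"type":"array","items":{"type":"number"}},"slide":{"type":"array","items":{"type":"array","items":{"type":"number"}}},"yaw":{"type":"array","items":{"type":"number"}},"newtons":{"type":"number"}},"required":["claw","slide","yaw"]}

```bash
mkdir -p pics; ls; cat > h.py <<'E'
import numpy as np, cv2
from workcell import bot
def cam(n):
    c=bot.read_camera(n); np.savez(f'{n}.npz',**c)
    return c
def load(n): return dict(np.load(f'{n}.npz'))
def save(c,f): cv2.imwrite('pics/'+f,c['color'][:,:,::-1])
def ray(c,u,v):
    d=np.linalg.inv(c['mtx'])@np.array([u,v,1.]); d=np.array([d[0],-d[1],-d[2]])
    return c['eye'],c['rotation']@d
def plane(c,u,v,z):
    e,d=ray(c,u,v); return e+d*(z-e[2])/d[2]
def cloud(c):
    h,w=c['depth'].shape; u,v=np.meshgrid(np.arange(w),np.arange(h))
    p=np.stack([u,v,np.ones_like(u)],-1)@np.linalg.inv(c['mtx']).T*c['depth'][...,None]
    return (p*[1,-1,-1])@c['rotation'].T+c['eye']
def proj(c,P):
    p=(np.asarray(P)-c['eye'])@c['rotation']*[1,-1,-1]; p=p@c['mtx'].T; return p[...,:2]/p[...,2:]
E
python3 - <<'E'
from h import *
for n in('top','side'):
    c=cam(n); save(c,n+'0.png'); print(n,c['eye'],c['rotation'].round(3).tolist(),c['mtx'].tolist(), [k for k in c])
a=cv2.imread('pics/top0.png');b=cv2.imread('pics/side0.png')
print(bot.read_state())
E
```

```text
pics
top [0.50599625 0.00507468 1.26017278] [0.092, -0.114, -1.558] [[474.84914844829706, 0.0, 279.5712954074029], [0.0, 474.84914844829706, 215.3804241951617], [0.0, 0.0, 1.0]] ['color', 'depth', 'mtx', 'eye', 'rotation']
side [0.55595647 0.61282661 0.66315629] [0.108, -1.17, -2.711] [[415.2703334355346, 0.0, 279.384202617577], [0.0, 415.2703334355346, 214.66170185697007], [0.0, 0.0, 1.0]] ['color', 'depth', 'mtx', 'eye', 'rotation']
{'time': 0.1, 'q': array([ 1.20513622e+00,  2.64665120e-01,  1.60524450e+00, -1.68110789e-05,
        1.27371512e+00, -3.68910688e-02]), 'joint_vel': array([-3.81448659e-05, -3.74388429e-03, -3.17320843e-03,  3.57065316e-04,
        9.19570410e-04,  9.45300491e-04]), 'joint_torque': array([ 7.37783084e-04, -5.16708183e+01, -3.68588412e+01, -1.98600782e-05,
        6.25641493e-03, -3.15124524e-06]), 'tool_pos': array([0.21782864, 0.63855298, 0.40349092]), 'tcp_rot': array([-0.51403468, -3.09885615,  0.00313221]), 'wrist_force': array([ 0.02798419,  0.82548061, -0.59478954]), 'torque': array([-0.04539571, -0.01710024,  0.00095624]), 'grip_force': 0.0, 'width': 0.9986457297444125}
```

View pics/top0.png

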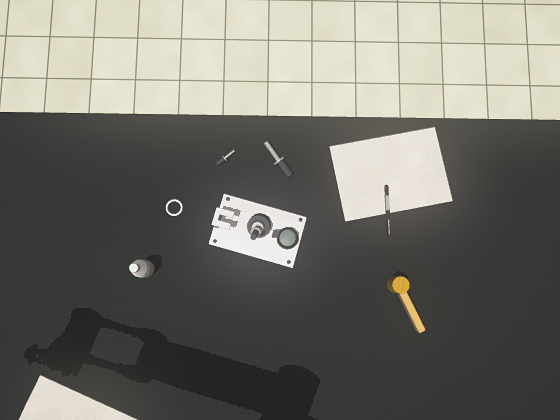

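View pics/side0.png

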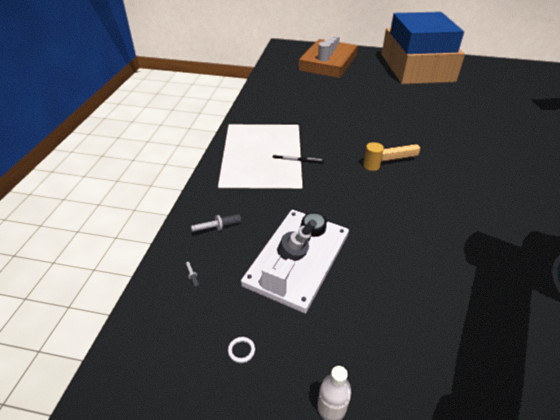

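Top view: fixture at about (258,230) with the notch left (227,217) and lens right (288,238); leaning pin grip at (256,235), leaning towards the robot. Mallet head (400,285), handle end (422,330); pen (388,210), ring (174,208), bottle (140,268). Pin candidates: (256,235) in the sleeve, loose large (280,158), loose small (226,157). The meant one is the one in the sleeve. The side view agrees.

```bash
cat >> h.py <<'E'
_ray=ray
from scipy.spatial.transform import Rotation as R
def load(n):
    c=dict(np.load(f'{n}.npz')); c['rotation']=R.from_rotvec(c['rotation']).as_matrix() if c['rotation'].ndim==1 else c['rotation']; return c
def cam(n):
    c=bot.read_camera(n); np.savez(f'{n}.npz',**c); return load(n)
E
python3 - <<'E'
from h import *
c=load('top'); P=cloud(c); s=load('side')
print('depth ok',(c['depth']>0).mean(), 'bench z',np.median(P[300:330,200:300,2]), P[350:,450:,2].mean())
hsv=cv2.cvtColor(c['color'],cv2.COLOR_RGB2HSV)
# base plate
m=((hsv[...,2]>150)&(hsv[...,1]<60)).astype(np.uint8); m[:180]=0;m[280:]=0;m[:,:195]=0;m[:,320:]=0
pts=np.argwhere(m)[:,::-1]
W=np.array([plane(c,u,v,.02)[:2] for u,v in pts])
pz=P[pts[:,1],pts[:,0],2]; print('z pct',np.percentile(pz,[5,50,95]))
W=W[abs(pz-.02)<.008]
r=cv2.minAreaRect((W*1000).astype(np.float32)); print('plate',r)
# brass head + handle
for nm,lo,hi in(('brass',(12,120,80),(30,255,255)),):
    mm=cv2.inRange(hsv,lo,hi); mm[:260]=0; 
    q=np.argwhere(mm)[:,::-1]; z=P[q[:,1],q[:,0]]
    print(nm,len(q),z.min(0),z.max(0))
    hd=z[z[:,2]>.052]; hh=z[(z[:,2]>.036)&(z[:,2]<.048)]
    (hx,hy),rr=cv2.minEnclosingCircle((hd[:,:2]*1000).astype(np.float32)); print('head',hx,hy,rr,hd.mean(0),np.median(hd[:,2]))
    print('handle',cv2.minAreaRect((hh[:,:2]*1000).astype(np.float32)),hh.mean(0),np.median(hh[:,2]))
# side crop
y=s['color'][195:315,230:360]; t=c['color'][185:275,200:315]
a=cv2.resize(y,None,fx=4,fy=4,interpolation=2);b=cv2.resize(t,None,fx=2.4,fy=2.4,interpolation=2)
o=np.zeros((480,800,3),np.uint8);o[:,:520]=a[:480];o[:216,521:521+276]=b[:216,:276]
cv2.imwrite('pics/crop.png',o[...,::-1])
E
```

```text
depth ok 0.9960459183673469 bench z -2.3639376910522536e-05 0.0052121611129478385
z pct [0.01625026 0.02047526 0.07454459]
plate ((630.7275390625, 45.88048553466797), (228.46795654296875, 138.66827392578125), 74.70568084716797)
brass 681 [ 0.3753008  -0.37763109 -0.00464066] [ 0.51506702 -0.2942326   0.06724295]
head 492.9200439453125 -316.2649841308594 22.291866302490234 [ 0.49282999 -0.31577138  0.0601959 ] 0.05998905025489221
handle ((442.34063720703125, -336.14703369140625), (148.2578582763672, 30.37137222290039), 28.740869522094727) [ 0.42796659 -0.34638702  0.0427239 ] 0.042670310054595095
```

View pics/crop.png

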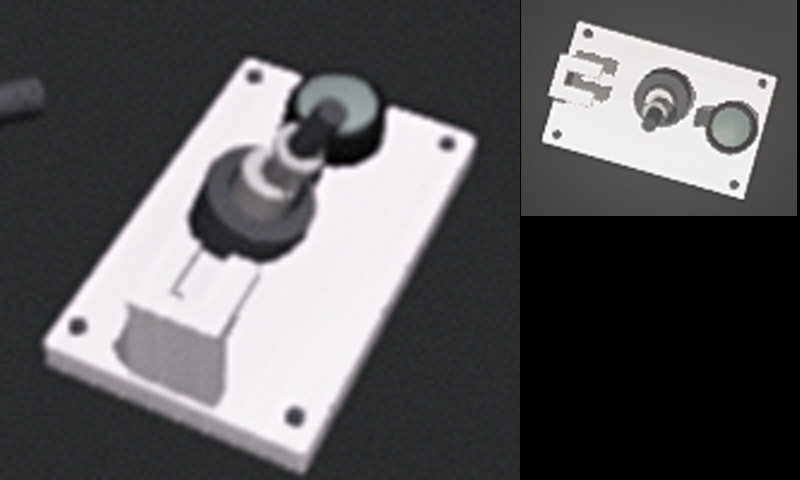

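Confirmed: side crop shows the pin (grip dark, collar (300,150), sleeve ring (265,180), boss (250,205)) in the fixture with the lens behind at (335,105), and the notch bracket in front. That is the meant pin. Plate measures 228x139 mm, as it should.

```bash
cat >> h.py <<'E'
F=np.array([.6307,.0459,0]); A=np.deg2rad(74.7-90)
RF=np.array([[np.cos(A),-np.sin(A),0],[np.sin(A),np.cos(A),0],[0,0,1]])
def tofix(p): return (np.asarray(p)-F)@RF
def tow(p): return np.asarray(p)@RF.T+F
AX=np.array([-.2955,0,.9553])
def axfix(f):  # split into (perp-x u, y, along w) w.r.t. axis through fixture origin
    f=np.asarray(f); return np.stack([f@np.array([.9553,0,.2955]),f[...,1],f@AX],-1)
E
python3 - <<'E'
from h import *
np.set_printoptions(precision=1,suppress=True)
for n in('top','side'):
    c=load(n); f=tofix(cloud(c)); g=axfix(f)
    m=(abs(f[...,0])<.07)&(abs(f[...,1])<.045)&(f[...,2]>.03)&(f[...,2]<.2)
    g=g[m]*1000; f=f[m]*1000
    print(n,len(g))
    for w in range(30,160,6):
        k=(g[:,2]>=w)&(g[:,2]<w+6)
        if k.sum(): print(w,k.sum(),'u',np.percentile(g[k,0],[2,50,98]),'y',np.percentile(g[k,1],[2,50,98]))
    m=(f[:,2]>0)
f=tofix(cloud(load('top')))*1000
k=(abs(f[...,0])<40)&(f[...,1]>45)&(f[...,1]<115)&(f[...,2]>65)&(f[...,2]<85)
print('prongs',np.percentile(f[k],[2,50,98],axis=0))
E
```

```text
top 475
30 11 u [ 9.4 45.4 50.2] y [-40.8 -11.   11.8]
36 103 u [-4.7 29.7 49.7] y [-39.5  -1.   27. ]
42 151 u [-2.1 24.9 47.8] y [-43.3  -9.3  26.9]
48 11 u [ 6.4 31.1 36.1] y [-43.8  -8.4  21. ]
54 24 u [17.7 25.5 36.1] y [-14.3  -4.1  14. ]
60 49 u [15.2 27.7 35.1] y [-14.5   0.7  14.4]
78 6 u [ 6.1 23.2 26.9] y [-10.4  -4.3   7.7]
84 34 u [ 8.  18.9 26.6] y [-11.8  -1.   11.4]
90 10 u [15.6 21.7 27.2] y [-7.7 -2.4  9.1]
96 6 u [18.1 19.4 22. ] y [-5.  -0.7  4.8]
102 4 u [16.6 18.7 20.9] y [-5.9  1.   5.9]
108 7 u [13.4 17.7 19.1] y [-7.5 -1.1  4.9]
114 13 u [ 3.  14.1 18.4] y [-5.7 -0.7  5.7]
120 24 u [ 4.6  9.3 16.7] y [-7.1 -0.7  7. ]
126 2 u [ 4.9  8.9 12.9] y [0.4 2.8 5.2]
side 847
30 52 u [-8.2 18.  44.9] y [-39.   26.1  30.8]
36 124 u [-11.3  16.6  45.2] y [-16.1  16.9  30.4]
42 241 u [-9.8 15.3 43.3] y [-21.1  10.8  28.2]
48 29 u [ 3.6 15.7 31.2] y [ 5.6 13.8 16.5]
54 59 u [ 2.4 19.4 31.8] y [-6.1  9.5 15.6]
60 85 u [ 3.1 18.  30.7] y [-8.4  4.1 14.8]
66 7 u [11.1 17.  18.9] y [1.7 3.9 4.4]
72 4 u [11.9 14.  16.1] y [3.9 5.1 6. ]
78 9 u [ 0.3  3.8 17.3] y [-3.4  9.4 12. ]
84 65 u [-0.6 13.3 23.6] y [-6.7  5.2 12.7]
90 17 u [ 4.3 12.  20.6] y [2.5 6.5 8.3]
96 19 u [ 2.6 11.4 17.6] y [1.1 6.1 8.5]
102 18 u [ 1.2  9.4 16. ] y [2.1 6.9 8.8]
108 20 u [ 0.9  8.8 15.3] y [2.  6.4 8.4]
114 18 u [-0.8  7.4 13.7] y [1.  6.5 8.2]
120 44 u [-0.9  6.2 12.8] y [-7.1  0.9  8. ]
126 1 u [4.3 4.3 4.3] y [1.9 1.9 1.9]
prongs [[-22.6  67.3  68.8]
 [ -0.5  92.7  74.6]
 [ 22.3 112.6  79.2]]
```

Request:
{"method": "drive_tool", "body": {
  "claw": [60, 60, 60, 60, 60, 60, 60, 60],
  "slide": [
    [0.04, -0.065, -0.005],
    [0.09, -0.13, -0.01],
    [0.13, -0.2, -0.015],
    [0.175, -0.265, -0.02],
    [0.22, -0.33, -0.03],
    [0.265, -0.4, -0.035],
    [0.31, -0.465, -0.04],
    [0.355, -0.53, -0.045]
  ],
  "yaw": [0.0195, 0.0195, 0.0195, 0.0195, 0.0195, 0.0195, 0.0195, 0.0195],
  "newtons": 40
}}

```text
time: 0.77
tool_pos: [0.3959, 0.3719, 0.3816]
tcp_rot: [-0.418, -3.113, 0.001]
wrist_force: [0.6, 0.4, 1.3]
width: 0.702
grip_force: 0.0
```

Request:
{"method": "drive_tool", "body": {
  "claw": [60, 60, 60, 60, 60, 60, 60, 60],
  "slide": [
    [0.04, -0.065, -0.01],
    [0.09, -0.13, -0.02],
    [0.13, -0.195, -0.03],
    [0.17, -0.26, -0.04],
    [0.215, -0.325, -0.05],
    [0.255, -0.39, -0.06],
    [0.3, -0.455, -0.07],
    [0.34, -0.52, -0.08]
  ],
  "yaw": [0, 0, 0, 0, 0, 0, 0, 0]
}}

```text
time: 1.43
tool_pos: [0.5661, 0.112, 0.3416]
tcp_rot: [-0.419, -3.113, 0.0]
wrist_force: [0.5, 0.9, -0.8]
width: 0.704
grip_force: 0.0
```

```bash
python3 - <<'E'
from h import *
np.set_printoptions(precision=1,suppress=True)
c=cam('wrist'); save(c,'w1.png'); print(bot.read_state()['tool_pos']*1000, c['eye'],(c['depth']>0).mean())
f=tofix(cloud(c)); g=axfix(f)
m=(abs(f[...,0])<.07)&(abs(f[...,1])<.045)&(f[...,2]>.03)&(f[...,2]<.135)
g=g[m]*1000
for w in range(30,132,6):
    k=(g[:,2]>=w)&(g[:,2]<w+6)
    if k.sum(): print(w,k.sum(),'u',np.percentile(g[k,0],[2,50,98]),'y',np.percentile(g[k,1],[2,50,98]))
E
```

```text
[568.7 107.  340.7] [0.5 0.1 0.3] 0.9960544217687075
30 95 u [-11.5   2.6  21.2] y [-44.2   2.5  30.4]
36 303 u [-11.8   2.2  44.4] y [-43.    9.4  29.9]
42 1519 u [-10.2   9.   44.9] y [-41.3  13.   29.1]
48 82 u [ 1.8  4.7 18.2] y [-44.6   5.8  16.5]
54 86 u [ 1.8  4.9 24.4] y [-7.2  9.  16.6]
60 284 u [ 2.4 13.  31. ] y [-4.7 10.9 16. ]
78 12 u [-0.5  1.3 15.7] y [-0.2  7.3 13.5]
84 385 u [-0.1  9.  23.7] y [-2.3  7.7 13.5]
90 35 u [ 3.1  6.1 23.1] y [0.7 6.1 8.8]
96 37 u [ 2.1  5.3 13.5] y [0.6 7.  8.9]
102 35 u [ 1.4  5.9 13. ] y [1.6 7.8 8.8]
108 36 u [ 0.6  3.4 11.3] y [2.6 7.4 8.8]
114 36 u [-0.2  4.  10.8] y [3.9 7.8 8.9]
120 153 u [-0.   6.8 13. ] y [3.  5.8 8.7]
```

View pics/w1.png

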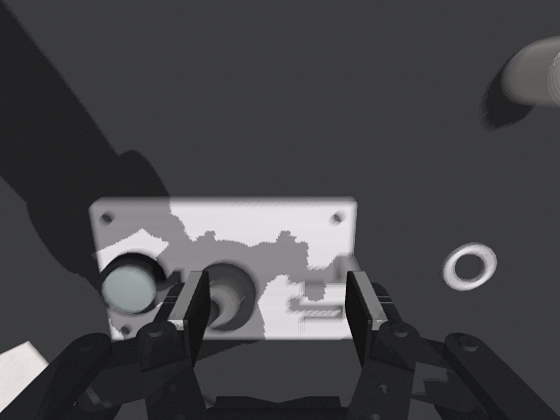

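Wrist view: the pin at (215,310) next to the left finger, lens (130,290), notch (320,305), all as expected from the measured cloud.

Request:
{"method": "drive_tool", "body": {
  "claw": [60, 60, 60, 60],
  "slide": [
    [0.04, -0.06, 0],
    [0.08, -0.12, 0],
    [0.08, -0.12, 0],
    [0.08, -0.12, 0]
  ],
  "yaw": [0, 0, 0, 0]
}}

```text
time: 1.82
tool_pos: [0.606, 0.0523, 0.3416]
tcp_rot: [-0.424, -3.112, 0.0]
wrist_force: [-1.0, 0.1, 0.8]
width: 0.702
grip_force: 0.0
```

Request:
{"method": "drive_tool", "body": {
  "claw": [60, 60, 60, 12, 12, 12, 12, 12],
  "slide": [
    [0, 0, -0.075],
    [0, 0, -0.152],
    [0, 0, -0.152],
    [0, 0, -0.152],
    [0, 0, -0.152],
    [0, 0, -0.152],
    [0, 0, -0.152],
    [0, 0, -0.152]
  ],
  "yaw": [0, 0, 0, 0, 0, 0, 0, 0],
  "newtons": 40
}}

```text
time: 2.48
tool_pos: [0.6065, 0.0542, 0.2691]
tcp_rot: [0.418, 3.109, 0.002]
wrist_force: [-1.4, 1.3, 4.2]
width: 0.175
grip_force: 39.2
```

Request:
{"method": "drive_tool", "body": {
  "claw": [12, 12, 12, 12, 12],
  "slide": [
    [-0.0075, 0.002, 0.025],
    [-0.015, 0.004, 0.05],
    [-0.0225, 0.006, 0.075],
    [-0.03, 0.008, 0.1],
    [-0.032, 0.008, 0.11]
  ],
  "yaw": [0, 0, 0, 0, 0]
}}

```text
time: 2.9
tool_pos: [0.5894, 0.0581, 0.3244]
tcp_rot: [0.418, 3.11, 0.001]
wrist_force: [0.1, -0.0, -0.6]
width: 0.169
grip_force: 39.2
```

```bash
cat > pin.py <<'E'
from h import *
np.set_printoptions(precision=1,suppress=True)
c=cam('side'); st=bot.read_state(); print(st['tool_pos']*1000,st['wrist_force'],st['width']*85.4)
f=tofix(cloud(c))*1000
import sys
T=tofix(st['tool_pos'])*1000; print('tool fix',T)
m=(abs(f[...,0]-T[0])<45)&(abs(f[...,1]-T[1])<30)&(f[...,2]>45)&(f[...,2]<T[2]-150)
g=f[m]
for z in range(60,165,6):
    k=(g[:,2]>=z)&(g[:,2]<z+6)
    if k.sum(): print(z,k.sum(),'x',np.percentile(g[k,0],[3,50,97]),'y',np.percentile(g[k,1],[3,50,97]))
o=proj(c,tow(T/1000-[0,0,.155])).astype(int); print(o)
y0,x0=max(o[1]-60,0),max(o[0]-80,0)
cv2.imwrite('pics/'+sys.argv[1],cv2.resize(c['color'][y0:y0+120,x0:x0+160],None,fx=4,fy=4,interpolation=2)[...,::-1])
E
python3 pin.py p1.png
```

```text
[589.7  58.  324.8] [ 1.1  0.7 -0.1] 14.618844022288073
tool fix [-42.7   0.9 324.8]
60 72 x [-14.2  -5.3   1.9] y [-13.6   1.7  15.1]
66 1 x [0.9 0.9 0.9] y [-5.6 -5.6 -5.6]
96 7 x [-16.8 -12.9 -10.1] y [-0.2  3.1  5.3]
102 14 x [-20.4 -14.5  -9. ] y [-0.4  2.7  5.5]
108 10 x [-21.5 -17.7 -13.4] y [1.6 4.5 5.1]
114 12 x [-23.4 -19.2 -15.2] y [1. 4. 6.]
120 13 x [-28.3 -24.7 -19.1] y [1.9 3.7 6.3]
126 7 x [-27.1 -23.1 -20.9] y [2.2 3.7 4.7]
132 15 x [-43.2 -39.3 -34.9] y [ 1.9  6.3 11.6]
138 31 x [-41.  -32.2 -21.3] y [ 2.4  9.4 13.3]
144 29 x [-34.5 -24.4 -21.4] y [-5.5  4.7 11.3]
150 16 x [-54.5 -50.5 -35.2] y [-10.1  13.3  17.3]
156 31 x [-54.7 -51.7 -33.5] y [-9.4 13.6 21.3]
162 39 x [-54.7 -48.6 -33.3] y [-8.9 18.4 22.4]
[320 204]
```

View pics/p1.png

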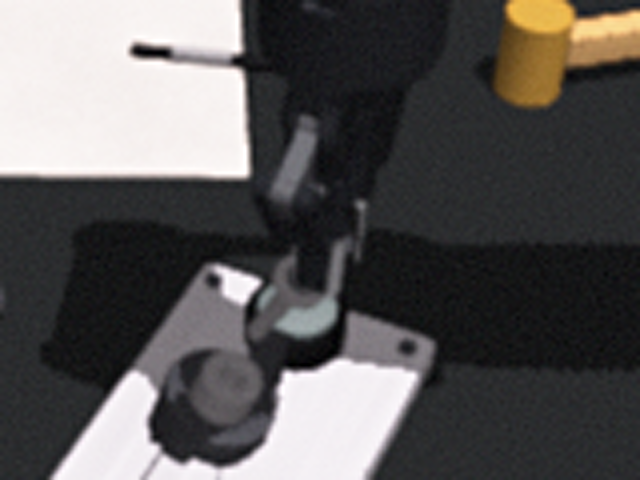

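Side crop: pin clear of the sleeve, held by its grip, leaning about 0.45 rad (foot near (255,335)); the sleeve ring is free at (228,390). I will square it up by pushing its foot against the outer side of the near prong.

Request:
{"method": "drive_tool", "body": {
  "claw": [12, 12, 12, 12, 12, 12],
  "slide": [
    [-0.006, 0.06, 0],
    [-0.011, 0.12, 0],
    [-0.011, 0.167, 0],
    [-0.011, 0.167, 0],
    [-0.011, 0.167, -0.032],
    [-0.011, 0.167, -0.064]
  ],
  "yaw": [0, 0, 0, 0, 0, 0],
  "newtons": 25
}}

```text
time: 3.45
tool_pos: [0.5845, 0.1418, 0.2901]
tcp_rot: [0.416, 3.111, 0.001]
wrist_force: [-0.9, 0.2, -1.0]
width: 0.172
grip_force: 39.2
```

```bash
python3 pin.py p2.png
```

```text
[582.6 141.1 285.4] [-1.7  0.1 -3. ] 14.683583246683256
tool fix [-71.5  79.1 285.4]
60 4 x [-40.3 -32.6 -26.6] y [ 83.3  94.2 108.3]
66 15 x [-44.9 -38.6 -29.9] y [79.4 82.7 84. ]
72 12 x [-47.7 -42.6 -30.6] y [80.9 83.2 85.2]
78 13 x [-50.6 -45.9 -40.8] y [80.  83.3 84.9]
84 13 x [-54.1 -47.9 -44. ] y [79.8 83.5 84.2]
90 8 x [-53.5 -49.9 -46.4] y [80.6 83.6 84.8]
96 4 x [-69.4 -67.5 -65.2] y [83.  86.9 90. ]
102 25 x [-68.  -62.6 -56. ] y [85.2 89.9 92.7]
108 41 x [-59.  -52.  -48.1] y [75.  85.6 92. ]
114 10 x [-80.7 -77.6 -55. ] y [71.5 91.7 94.1]
120 24 x [-81.6 -79.1 -62.7] y [67.  92.7 99.5]
126 38 x [-81.7 -75.9 -61.4] y [ 68.6  97.7 100.7]
132 14 x [-81.4 -78.2 -62. ] y [ 69.2  93.3 101. ]
[317 253]
```

Request:
{"method": "drive_tool", "body": {
  "claw": [13, 13, 13, 13, 13, 13],
  "slide": [
    [0.018, -0.005, 0],
    [0.036, -0.01, 0],
    [0.054, -0.0148, 0],
    [0.07, -0.019, 0],
    [0.082, -0.0225, 0],
    [0.082, -0.0225, 0]
  ],
  "yaw": [0, 0, 0, 0, 0, 0],
  "newtons": 25
}}

```text
time: 4.0
tool_pos: [0.6261, 0.1294, 0.2899]
tcp_rot: [-0.421, -3.112, -0.0]
wrist_force: [-4.2, 0.6, 0.3]
width: 0.168
grip_force: 40.6
```

```bash
python3 pin.py p3.png
```

```text
[625.8 129.5 289.8] [-3.8 -0.2  0.6] 14.392970633842575
tool fix [-26.8  79.3 289.8]
60 19 x [-35.1 -28.2 -10.9] y [ 80.4  83.5 106.7]
66 40 x [-35.1 -25.8   5.3] y [ 71.4  83.2 104.2]
72 320 x [-30.7  -9.5  17.4] y [ 69.3  90.7 108.1]
78 7 x [-35.8 -33.8 -29.5] y [79.7 82.6 83.4]
84 11 x [-36.2 -33.8 -29.2] y [79.8 83.  84.4]
90 3 x [-32.1 -32.1 -30.4] y [84.6 84.7 85. ]
96 2 x [-36.3 -33.6 -30.9] y [90.6 90.7 90.8]
102 69 x [-44.5 -38.3 -23.7] y [69.8 86.4 91.2]
108 11 x [-40.2 -38.7 -36. ] y [78.4 82.9 85.6]
114 12 x [-40.1 -38.5 -26.9] y [71.1 86.4 92.3]
120 28 x [-40.6 -37.5 -17.3] y [76.9 92.1 98.9]
126 42 x [-40.8 -35.2 -18.5] y [ 68.2  92.8 100. ]
132 41 x [-41.  -35.6 -22.4] y [ 66.1  92.9 100.5]
138 10 x [-40.8 -33.4 -25.3] y [ 67.4  96.7 100.8]
[293 243]
```

View pics/p3.png

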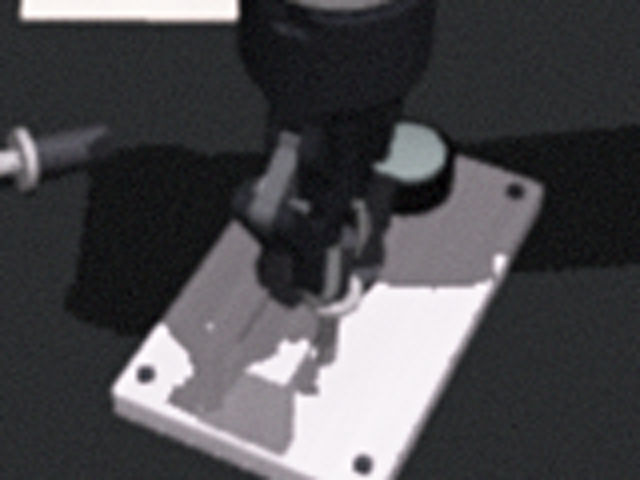

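Pin now practically upright beside the prong (shank at about (325,340)). Lift, go over the slot.

Request:
{"method": "drive_tool", "body": {
  "claw": [13, 13, 13, 13, 13, 13],
  "slide": [
    [-0.006, 0.0016, 0.01],
    [-0.006, 0.0016, 0.07],
    [-0.006, 0.0016, 0.07],
    [0.059, -0.0146, 0.07],
    [0.059, -0.0146, 0.07],
    [0.059, -0.0146, 0.06]
  ],
  "yaw": [0, 0, 0, 0, 0, 0]
}}

```text
time: 4.55
tool_pos: [0.6566, 0.1224, 0.3216]
tcp_rot: [0.419, 3.107, 0.002]
wrist_force: [-0.1, 0.4, -0.5]
width: 0.172
grip_force: 40.5
```

```bash
python3 pin.py p4.png
```

```text
[655.1 122.5 319.2] [-0.8  0.1 -1.9] 14.483696743797168
tool fix [  3.4  80.3 319.2]
60 4 x [-26.6 -26.1 -25.6] y [103.2 105.8 108.4]
66 35 x [-26.5 -25.6   5.7] y [ 69.1  87.4 106.9]
72 333 x [-25.8  -8.3  18.6] y [ 69.2  92.6 109.2]
84 2 x [0.1 3.4 6.6] y [80.8 82.  83.1]
90 10 x [-1.1  1.9  6. ] y [79.6 84.5 85.6]
96 13 x [-1.5  2.6  6.7] y [80.5 83.9 86. ]
102 12 x [-1.8  0.5  6.9] y [80.  83.5 85.6]
108 13 x [-2.   1.7  4.6] y [80.6 84.1 85.8]
114 9 x [-2.8 -0.1  3.1] y [82.5 84.5 85.9]
120 8 x [-2.   0.5  4. ] y [81.8 85.  86.2]
132 53 x [-11.7  -5.8   5.8] y [70.1 87.6 93.2]
138 29 x [-10.5  -4.5   8.9] y [74.3 87.4 93.1]
144 12 x [-8.  -5.   2.3] y [81.5 85.9 93.9]
150 27 x [-7.3 -5.8  9. ] y [67.  92.3 99.7]
156 41 x [-8.  -2.8  9.5] y [ 67.8  93.9 101.5]
162 44 x [-8.1 -2.7 10.7] y [ 69.   94.2 101.6]
[277 225]
```

Request:
{"method": "drive_tool", "body": {
  "claw": [13, 13, 13, 13, 13],
  "slide": [
    [-0.0087, 0.0024, 0],
    [-0.0087, 0.0024, 0],
    [-0.0087, 0.0024, -0.04],
    [-0.0087, 0.0024, -0.08],
    [-0.0087, 0.0024, -0.09]
  ],
  "yaw": [0, 0, 0, 0, 0]
}}

```text
time: 5.02
tool_pos: [0.6493, 0.124, 0.272]
tcp_rot: [-0.418, -3.113, 0.001]
wrist_force: [3.8, -2.4, 1.4]
width: 0.17
grip_force: 40.9
```

```bash
python3 pin.py p5.png
```

```text
[649.5 123.9 272.1] [ 3.6 -1.4 -3.2] 14.837888028577012
tool fix [ -2.5  80.2 272.1]
60 10 x [-26.7 -16.    3. ] y [ 79.1  85.3 108.2]
66 40 x [-26.3 -12.    5.5] y [ 69.1  86.9 106.9]
72 294 x [-25.8  -7.6  18.9] y [ 72.2  94.6 109.6]
78 1 x [-17.8 -17.8 -17.8] y [83.5 83.5 83.5]
84 63 x [-19.9 -13.5   1.3] y [71.9 86.5 93. ]
90 12 x [-16.2 -13.6  -7.9] y [73.1 83.9 90.9]
96 8 x [-15.9 -14.2 -10.1] y [81.  88.5 93.9]
102 29 x [-16.4 -14.    0.9] y [66.8 90.6 99.4]
108 35 x [-16.5 -10.4   1.7] y [ 67.4  93.8 100.8]
114 41 x [-17.1 -12.4   1.5] y [ 68.2  93.4 100.7]
120 11 x [-15.3 -10.7  -0.2] y [ 66.4  93.9 101. ]
[280 245]
```

View pics/p5.png

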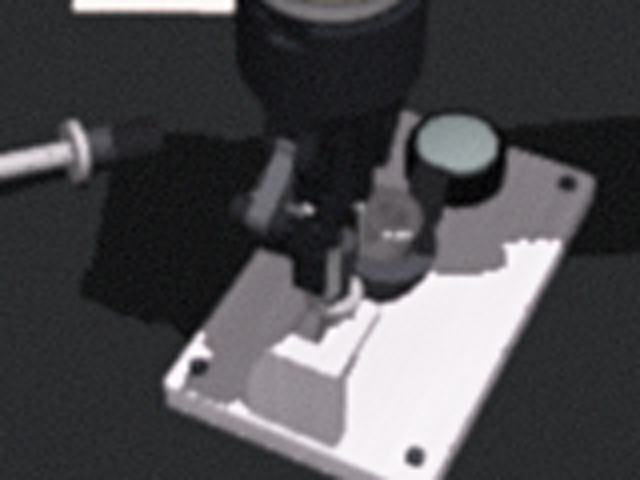

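Request:
{"method": "drive_tool", "body": {
  "claw": [13, 13, 13],
  "slide": [
    [0.009, -0.0025, 0],
    [0.009, -0.0025, 0],
    [0.009, -0.0025, 0]
  ],
  "yaw": [0, 0, 0]
}}

```text
time: 5.32
tool_pos: [0.655, 0.1228, 0.2754]
tcp_rot: [0.419, 3.113, 0.001]
wrist_force: [0.5, 0.8, -0.4]
width: 0.173
grip_force: 40.5
```

```bash
python3 pin.py p6.png | head -8
```

```text
[654.9 122.8 275.3] [ 0.9  0.5 -1. ] 14.47752922904758
tool fix [  3.   80.6 275.3]
60 15 x [-26.4  -3.8   0.8] y [ 80.7  84.4 106.8]
66 43 x [-26.4 -25.2  11.4] y [ 74.3  85.8 108.3]
72 314 x [-25.6 -10.9  18.4] y [ 70.2  94.2 109.7]
84 16 x [-14.2 -11.3   3.8] y [71.3 87.1 92.5]
90 58 x [-13.3  -7.4   7. ] y [72.1 86.8 92.7]
96 7 x [-9.7 -8.7 -6.5] y [80.  84.  85.8]
```

Request:
{"method": "drive_tool", "body": {
  "claw": [13, 13, 13],
  "slide": [
    [0, 0, -0.01],
    [0, 0, -0.02],
    [0, 0, -0.02]
  ],
  "yaw": [0, 0, 0]
}}

```text
time: 5.62
tool_pos: [0.6539, 0.1227, 0.2629]
tcp_rot: [-0.419, -3.111, 0.001]
wrist_force: [-0.1, -0.2, -1.6]
width: 0.171
grip_force: 40.5
```

```bash
python3 pin.py p7.png | head -8
```

```text
[654.  122.7 263. ] [-0.   0.8 -0.4] 14.596837642434787
tool fix [  2.2  80.2 263. ]
60 13 x [-26.7 -25.7  -0. ] y [ 81.9  90.6 108.4]
66 27 x [-26.4 -25.9  12.3] y [ 72.4  92.1 107.5]
72 301 x [-25.8 -11.9  18.6] y [ 70.3  95.1 109.3]
78 47 x [-14.4  -8.4   4.1] y [71.3 86.9 92.1]
84 6 x [-11.8 -11.   -8. ] y [79.4 82.2 84.1]
90 19 x [-11.7 -10.1  -2.7] y [68.9 85.  97.2]
```

Request:
{"method": "drive_tool", "body": {
  "claw": [13, 13, 40, 40, 40, 40, 40],
  "slide": [
    [0, 0, -0.005],
    [0, 0, -0.005],
    [0, 0, -0.005],
    [0, 0, -0.005],
    [0, 0, 0.0],
    [0, 0, 0.05],
    [0, 0, 0.13]
  ],
  "yaw": [0, 0, 0, 0, 0, 0, 0]
}}

```text
time: 6.25
tool_pos: [0.6524, 0.1224, 0.3238]
tcp_rot: [-0.418, -3.103, 0.005]
wrist_force: [0.5, -0.5, -1.1]
width: 0.471
grip_force: 0.0
```

```bash
python3 - <<'E'
from h import *
np.set_printoptions(precision=1,suppress=True)
print(bot.read_state()['wrist_force'])
o=np.zeros((480,800,3),np.uint8)
for i,n in enumerate(('side','top')):
    c=cam(n); f=tofix(cloud(c))*1000
    m=(abs(f[...,0])<40)&(abs(f[...,1]-80)<45)&(f[...,2]>60)&(f[...,2]<135); g=f[m]
    for z in range(60,135,6):
        k=(g[:,2]>=z)&(g[:,2]<z+6)
        if k.sum(): print(n,z,k.sum(),'x',np.percentile(g[k,0],[3,50,97]),'y',np.percentile(g[k,1],[3,50,97]))
    q=proj(c,tow([0,.04,.08])).astype(int); a=cv2.resize(c['color'][q[1]-50:q[1]+50,q[0]-50:q[0]+50],(400,400),interpolation=2); o[:400,i*400:i*400+400]=a
cv2.imwrite('pics/n1.png',o[...,::-1])
E
```

```text
[ 0.5 -0.5 -1.1]
side 60 57 x [-25.9  -4.   18. ] y [ 84.1 112.9 114.4]
side 66 72 x [-26.7 -13.4  16.1] y [ 74.9 112.2 113.6]
side 72 383 x [-25.8  -7.5  18.5] y [ 69.7  94.8 113.1]
side 78 53 x [-13.3  -6.8   8.2] y [71.8 86.2 92.9]
side 84 21 x [-10.2  -5.5   4.3] y [80.1 85.7 88. ]
side 90 17 x [-9.7 -5.4  4.3] y [81.5 85.  87.9]
side 96 20 x [-10.2  -6.    4.6] y [80.6 84.6 88.1]
side 102 20 x [-9.3 -3.   4.6] y [81.2 86.1 87.8]
side 108 41 x [-10.2  -3.    5.1] y [74.2 83.1 87.7]
side 114 24 x [-8.4 -4.   2.8] y [74.  81.2 87.2]
top 60 2 x [-22.9 -22.8 -22.6] y [101.3 106.2 111.1]
top 66 12 x [-22.8 -17.8  -9.6] y [ 68.3  89.  108.1]
top 72 86 x [-22.5 -16.1  -8.6] y [ 68.3  89.2 111.4]
top 78 19 x [-18.8  -8.   -4.2] y [71.6 82.9 98.1]
top 84 1 x [-5. -5. -5.] y [74.7 74.7 74.7]
top 90 3 x [-6.8 -6.2 -2.8] y [72.4 76.3 78.7]
top 96 2 x [-3.6 -2.2 -0.8] y [72.3 73.1 73.9]
top 108 3 x [-6.5 -5.4  0.3] y [71.8 74.9 79.5]
top 114 6 x [-6.2 -3.2 -0.5] y [72.8 75.3 77.2]
```

View pics/n1.png

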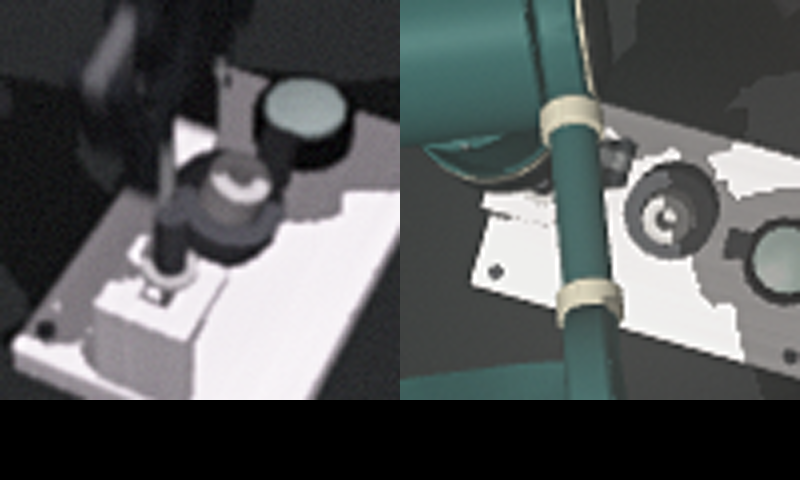

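Side crop (left): the pin hangs upright in the notch at (170,250), prongs under its collar; sleeve ring free at (240,180). Step 1 done. Now to the mallet, turning −140°.

Request:
{"method": "drive_tool", "body": {
  "claw": [60, 60, 60, 60, 60, 60, 60, 60],
  "slide": [
    [-0.01, -0.03, 0.06],
    [-0.035, -0.08, 0.08],
    [-0.06, -0.13, 0.08],
    [-0.08, -0.18, 0.08],
    [-0.1, -0.23, 0.08],
    [-0.125, -0.28, 0.08],
    [-0.15, -0.33, 0.08],
    [-0.175, -0.375, 0.08]
  ],
  "yaw": [-0.0395, -0.079, -0.1185, -0.158, -0.1975, -0.237, -0.2765, -0.316]
}}

```text
time: 7.02
tool_pos: [0.5664, -0.0661, 0.3693]
tcp_rot: [1.859, 2.532, 0.0]
wrist_force: [0.4, -0.4, -0.7]
width: 0.699
grip_force: 0.0
```

Request:
{"method": "drive_tool", "body": {
  "claw": [60, 60, 60, 60, 60, 60, 60, 60],
  "slide": [
    [-0.03, -0.065, 0],
    [-0.06, -0.13, 0],
    [-0.09, -0.2, 0],
    [-0.12, -0.26, 0],
    [-0.15, -0.33, 0],
    [-0.18, -0.4, 0],
    [-0.21, -0.45, 0],
    [-0.23, -0.47, 0]
  ],
  "yaw": [-0.0395, -0.079, -0.1185, -0.158, -0.1975, -0.237, -0.2765, -0.316]
}}

```text
time: 7.68
tool_pos: [0.4508, -0.3028, 0.3695]
tcp_rot: [2.841, 1.337, -0.001]
wrist_force: [0.1, 0.1, 0.3]
width: 0.707
grip_force: 0.0
```

Request:
{"method": "drive_tool", "body": {
  "claw": [60, 60, 60, 60, 60, 60],
  "slide": [
    [0, 0, 0],
    [0, 0, 0],
    [0, 0, 0],
    [0, 0, 0],
    [0, 0, 0],
    [0, 0, 0]
  ],
  "yaw": [-0.0395, -0.079, -0.1185, -0.145, -0.145, -0.145]
}}

```text
time: 8.18
tool_pos: [0.4521, -0.2998, 0.3693]
tcp_rot: [3.067, 0.679, 0.0]
wrist_force: [-1.7, -0.2, 0.3]
width: 0.703
grip_force: 0.0
```

```bash
cat > mal.py <<'E'
from h import *
import sys
np.set_printoptions(precision=1,suppress=True)
st=bot.read_state(); Rt=R.from_rotvec(st['tcp_rot']).as_matrix()
print(st['tool_pos']*1000,'ytool deg',np.degrees(np.arctan2(Rt[1,1],Rt[0,1])),'q',st['q'].round(2))
for n in sys.argv[1:]:
    c=cam(n); P=cloud(c)*1000; hsv=cv2.cvtColor(c['color'],cv2.COLOR_RGB2HSV)
    m=cv2.inRange(hsv,(8,80,60),(35,255,255))>0
    m&=(abs(P[...,0]-460)<120)&(abs(P[...,1]+330)<120)
    z=P[m]; hd=z[z[:,2]>55]; hh=z[(z[:,2]>38)&(z[:,2]<48)]
    if len(hd)>5:
        (x,y),r=cv2.minEnclosingCircle(hd[:,:2].astype(np.float32)); print(n,'head',x,y,r,np.median(hd[:,2]))
        d=hh[:,:2]-[x,y]; hh=hh[np.hypot(*d.T)>28]; l=cv2.fitLine(hh[:,:2].astype(np.float32),cv2.DIST_L2,0,.01,.01).ravel()
        print('handle dir deg',np.degrees(np.arctan2(l[1],l[0])),'pt',l[2:],'z',np.median(hh[:,2]),'far',np.hypot(*(hh[:,:2]-[x,y]).T).max(),len(hh))
        print('rect',cv2.minAreaRect(hh[:,:2].astype(np.float32)))
save(c,'m.png')
E
python3 mal.py side wrist
```

```text
[ 452.1 -299.8  369.3] ytool deg -65.04799809157683 q [-0.6  0.   1.9 -0.   1.2  0.5]
side head 458.9562683105469 -286.9698486328125 64.17657470703125 59.1383548673099
handle dir deg 29.41634 pt [ 432.8 -338.7] z 41.48741581593307 far 119.68383635342822 220
rect ((441.3409729003906, -335.61407470703125), (150.0631561279297, 27.079946517944336), 31.112672805786133)
wrist head 501.7598876953125 -298.290283203125 42.10791778564453 59.396292264782325
handle dir deg -70.8657 pt [ 467.2 -324.2] z 40.8911867934488 far 46.697254414059515 6
rect ((467.6643371582031, -325.635986328125), (1.2083429098129272, 17.13211441040039), 19.513397216796875)
```

View pics/m.png

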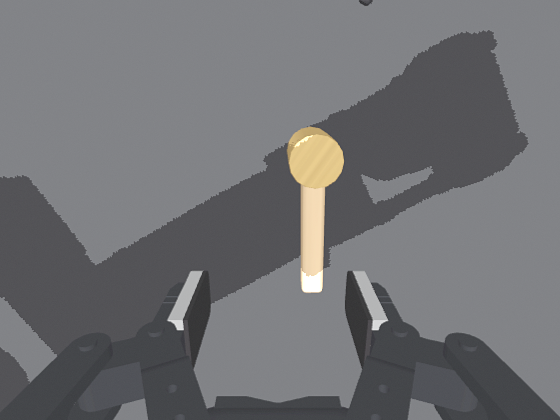

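```bash
python3 - <<'E'
from h import *
np.set_printoptions(precision=1,suppress=True)
for f,n in (('top0.png','top'),('side0.png','side')):
    c=load(n); im=cv2.imread('pics/'+f); hsv=cv2.cvtColor(im,cv2.COLOR_BGR2HSV)
    if n=='top': roi=(slice(265,345),slice(375,440))
    else: roi=(slice(135,175),slice(355,430))
    m=np.zeros(hsv.shape[:2],bool); m[roi]=(hsv[roi][...,1]>90)&(hsv[roi][...,2]>110)&(hsv[roi][...,0]<35)
    H=hsv[m]; q=np.argwhere(m)[:,::-1]
    W=np.array([plane(c,u,v,.043)[:2]*1000 for u,v in q])
    d=np.hypot(*(W-[493,-316]).T); k=(d>34)
    l=cv2.fitLine(W[k].astype(np.float32),cv2.DIST_L2,0,.01,.01).ravel(); r=cv2.minAreaRect(W[k].astype(np.float32))
    a=np.degrees(np.arctan2(l[1],l[0])); nrm=np.array([-l[1],l[0]])
    print(n,k.sum(),'dir',a,'pt',l[2:],'far',d.max(),'rect',r,'head offset',(np.array([493,-316])-l[2:])@nrm, 'sat head/handle',np.median(H[~k,1]),np.median(H[k,1]))
E
```

```text
top 351 dir 26.162893 pt [ 419.6 -350.5] far 129.50412406722344 rect ((419.36431884765625, -350.1419677734375), (96.6429672241211, 23.018699645996094), 25.86981964111328) head offset -1.386733941397324 sat head/handle 181.0 125.0
side 590 dir 42.136078 pt [ 440.8 -317.5] far 129.96854818440895 rect ((438.78704833984375, -305.1173095703125), (144.8234405517578, 125.2517318725586), 7.074792385101318) head offset -33.89989613000944 sat head/handle 172.0 130.0
```

Wrist view: mallet head (315,160), handle straight down to (312,285), parallel to the fingers' plane – yaw is right.

Request:
{"method": "drive_tool", "body": {
  "claw": [60, 60, 60, 60, 60, 60, 60, 60],
  "slide": [
    [-0.018, -0.044, 0],
    [-0.036, -0.088, 0],
    [-0.036, -0.088, -0.08],
    [-0.036, -0.088, -0.16],
    [-0.036, -0.088, -0.24],
    [-0.036, -0.088, -0.3],
    [-0.036, -0.088, -0.36],
    [-0.036, -0.088, -0.36]
  ],
  "yaw": [0.002, 0.002, 0.002, 0.002, 0.002, 0.002, 0.002, 0.002]
}}

```text
time: 8.95
tool_pos: [0.4312, -0.3412, 0.1827]
tcp_rot: [-3.056, -0.685, 0.011]
wrist_force: [-1.4, 0.3, -1.4]
width: 0.704
grip_force: 0.0
```

Request:
{"method": "drive_tool", "body": {
  "claw": [17, 17, 17, 17, 17, 17],
  "slide": [
    [0, 0, 0],
    [0, 0, 0],
    [0, 0, 0],
    [0, 0, 0],
    [0, 0, 0],
    [0, 0, 0]
  ],
  "yaw": [0, 0, 0, 0, 0, 0],
  "newtons": 20
}}

```text
time: 9.45
tool_pos: [0.4348, -0.3443, 0.1914]
tcp_rot: [3.064, 0.685, 0.003]
wrist_force: [-2.2, 0.7, 6.9]
width: 0.229
grip_force: 19.2
```

Request:
{"method": "drive_tool", "body": {
  "claw": [17, 17, 17, 17, 17, 17, 17],
  "slide": [
    [0.004, 0.002, 0.012],
    [0.009, 0.0045, 0.024],
    [0.015, 0.007, 0.036],
    [0.0246, 0.0116, 0.05],
    [0.0246, 0.0116, 0.05],
    [0.0246, 0.0116, 0.05],
    [0.0246, 0.0116, 0.05]
  ],
  "yaw": [0, 0, 0, 0, 0, 0, 0],
  "newtons": 20
}}

```text
time: 10.03
tool_pos: [0.4464, -0.3378, 0.214]
tcp_rot: [-3.066, -0.685, 0.001]
wrist_force: [1.0, -0.6, -3.4]
width: 0.232
grip_force: 19.8
```

```bash
cat > tilt.py <<'E'
from h import *
import sys
np.set_printoptions(precision=3,suppress=True)
st=bot.read_state(); p=st['tool_pos']; Rt=R.from_rotvec(st['tcp_rot']).as_matrix(); a=np.arctan2(Rt[1,1],Rt[0,1])-np.pi/2+np.pi
X=np.array([np.cos(a),np.sin(a),0]); Y=np.array([-X[1],X[0],0])
print(p*1000,np.degrees(a),st['wrist_force'],st['grip_force'])
c=cam(sys.argv[1]); P=cloud(c); q=P-(p-[0,0,.155]); g=np.stack([q@X,q@Y,q[...,2]],-1)*1000
hsv=cv2.cvtColor(c['color'],cv2.COLOR_RGB2HSV)
col=(hsv[...,0]>8)&(hsv[...,0]<35)&(hsv[...,1]>90)&(hsv[...,2]>70)&(abs(g[...,1])<30)&(abs(g[...,0])<110)&(abs(g[...,2])<80)
hd=col&(hsv[...,1]>150); ha=col&(hsv[...,1]<=150)
# top face of the head: fit plane by upward-most points; sides: cylinder axis via normals
G=cv2.GaussianBlur(g.astype(np.float32),(0,0),1)
n=np.cross(np.roll(G,-2,1)-np.roll(G,2,1),np.roll(G,-2,0)-np.roll(G,2,0)); n/=np.linalg.norm(n,axis=-1,keepdims=True)+1e-9
n*=np.sign((n*((c['eye']-(p-[0,0,.155]))@np.stack([X,Y,[0,0,1]]).T*1000-g)).sum(-1,keepdims=True))
k=cv2.erode(hd.astype(np.uint8),np.ones((5,5)))>0
t=k&(n[...,2]>.85)
if t.sum(): 
    pts=g[t]; C=np.median(pts,0); A=np.c_[pts[:,:2],np.ones(len(pts))]; s=np.linalg.lstsq(A,pts[:,2],rcond=None)[0]
    r=abs(A@s-pts[:,2]); s=np.linalg.lstsq(A[r<3],pts[r<3,2],rcond=None)[0]
    print('top face',t.sum(),'centre',C,'slope x,y',s[:2],'tilt fwd',np.arctan(-s[0]))
h=g[ha]
if len(h)>20:
    for lo in range(-100,60,15):
        kk=(h[:,0]>lo)&(h[:,0]<lo+15)
        if kk.sum()>3: print(lo,kk.sum(),'ztop',np.percentile(h[kk,2],[5,50,95]).round(1))
h=g[hd]; print('head x',np.percentile(h[:,0],[2,50,98]),'y',np.percentile(h[:,1],[2,98]),'z',np.percentile(h[:,2],[2,98]))
cv2.imwrite('pics/'+sys.argv[2],cv2.resize(c['color'],None,fx=1.4,fy=1.4)[...,::-1])
E
python3 tilt.py side t1.png; python3 tilt.py wrist t1w.png
```

```text
[ 446.428 -337.764  214.045] 25.198496770444656 [ 1.033 -0.599 -3.441] 19.82788771390915
top face 51 centre [63.371  7.459 20.796] slope x,y [-0.037  0.035] tilt fwd 0.03722527334124368
-70 47 ztop [-14.4  -0.8   6.6]
-55 53 ztop [-16.4  -1.6   7.1]
-40 42 ztop [-17.8  -4.5   3.6]
-25 19 ztop [-17.   -5.3   2.8]
-10 5 ztop [ 0.7  4.3 11.5]
5 49 ztop [-16.9   0.8   5.6]
20 58 ztop [-16.6  -1.5   5.5]
35 23 ztop [-16.   -4.1   5.7]
head x [44.278 67.468 83.289] y [-14.399  23.165] z [-37.964  22.106]
[ 446.222 -337.735  213.782] 25.186034675267866 [ 0.317 -0.256 -3.481] 19.8274227976799
-55 12 ztop [2.1 3.1 4.2]
-40 36 ztop [2.3 3.1 4.3]
-25 34 ztop [1.6 2.7 4.1]
-10 26 ztop [1.5 2.8 3.8]
5 68 ztop [-60.    1.    3.5]
20 60 ztop [-2.9  2.2  4.7]
35 2185 ztop [20.5 21.5 22.5]
50 6846 ztop [20.3 21.3 22.3]Traceback (most recent call last):
  File "tilt.py", line 26, in <module>
    h=g[hd]; print('head x',np.percentile(h[:,0],[2,50,98]),'y',np.percentile(h[:,1],[2,98]),'z',np.percentile(h[:,2],[2,98]))
                            ~~~~~~~~~~~~~^^^^^^^^^^^^^^^^^^
    return _quantile_unchecked(
        a, q, axis, out, overwrite_input, method, keepdims, weights)
    return _ureduce(a,
                    func=_quantile_ureduce_func,
    ...<5 lines>...
                    overwrite_input=overwrite_input,
                    method=method)
    r = func(a, **kwargs)
    result = _quantile(arr,
                       quantiles=q,
    ...<2 lines>...
                       out=out,
                       weights=wgt)
    slices_having_nans = np.isnan(arr[-1, ...])
                                  ~~~^^^^^^^^^
IndexError: index -1 is out of bounds for axis 0 with size 0
```

The mallet came up flat: it does not droop in the grip. I'll carry it round to the strike heading, then tilt it in a light grip by pushing its lower front against the fixed base plate's +x edge.

Request:
{"method": "drive_tool", "body": {
  "claw": [15, 15, 15, 15, 15, 15, 15, 15],
  "slide": [
    [0, 0, 0.06],
    [0.03, 0.03, 0.12],
    [0.065, 0.065, 0.18],
    [0.1, 0.1, 0.2],
    [0.135, 0.135, 0.2],
    [0.17, 0.17, 0.2],
    [0.205, 0.205, 0.2],
    [0.24, 0.24, 0.2]
  ],
  "yaw": [0.0395, 0.079, 0.1185, 0.158, 0.1975, 0.237, 0.2765, 0.316],
  "newtons": 90
}}

```text
time: 10.8
tool_pos: [0.5668, -0.2171, 0.3137]
tcp_rot: [-2.364, -2.069, 0.001]
wrist_force: [0.5, -0.3, -3.8]
width: 0.216
grip_force: 90.8
```

Request:
{"method": "drive_tool", "body": {
  "claw": [15, 15, 15, 15, 15, 15, 15, 15],
  "slide": [
    [0.04, 0.04, 0],
    [0.08, 0.08, 0],
    [0.12, 0.12, 0],
    [0.16, 0.16, 0],
    [0.2, 0.2, 0],
    [0.24, 0.24, 0],
    [0.28, 0.28, 0],
    [0.32, 0.32, 0]
  ],
  "yaw": [0.0395, 0.079, 0.1185, 0.158, 0.1975, 0.237, 0.2765, 0.316]
}}

```text
time: 11.47
tool_pos: [0.7271, -0.057, 0.3131]
tcp_rot: [-1.093, -2.944, 0.001]
wrist_force: [0.7, -0.6, -2.8]
width: 0.218
grip_force: 90.8
```

Request:
{"method": "drive_tool", "body": {
  "claw": [15, 15, 15, 15, 15, 15],
  "slide": [
    [0.04, 0.04, 0],
    [0.08, 0.08, 0],
    [0.12, 0.11, 0],
    [0.13, 0.12, 0],
    [0.13, 0.12, 0],
    [0.13, 0.12, 0]
  ],
  "yaw": [0.0395, 0.079, 0.1185, 0.143, 0.143, 0.143]
}}

```text
time: 11.97
tool_pos: [0.7913, 0.0023, 0.3127]
tcp_rot: [-0.421, -3.111, 0.001]
wrist_force: [-0.6, -0.3, -3.6]
width: 0.219
grip_force: 90.7
```

```bash
sed -i 's/^h=g\[hd\];.*/h=g[hd]\nif len(h)>5: print("head x",np.percentile(h[:,0],[2,50,98]),"y",np.percentile(h[:,1],[2,98]),"z",np.percentile(h[:,2],[2,98]))\nprint("hand in fixture",tofix(p)*1000,"yaw vs fix",np.degrees(a-A))/' tilt.py; python3 tilt.py wrist t2w.png
```

```text
[791.255   2.254 312.704] 164.57781168272564 [-0.608 -0.26  -3.573] 90.69934129714966
-55 159 ztop [3.4 5.2 6.2]
-40 1265 ztop [3.7 5.3 6.2]
-25 1360 ztop [3.5 5.1 6. ]
-10 1410 ztop [3.6 4.9 5.9]
5 160 ztop [1.2 3.8 5.6]
20 100 ztop [0.9 2.1 3.4]
35 1643 ztop [20.3 21.3 22.3]
50 6546 ztop [20.3 21.2 22.2]
hand in fixture [166.382   0.267 312.704] yaw vs fix 179.87781168272562
```

Request:
{"method": "drive_tool", "body": {
  "claw": [15, 15, 15, 15, 15, 15],
  "slide": [
    [0, 0, -0.08],
    [0, 0, -0.16],
    [0, 0, -0.22],
    [0, 0, -0.229],
    [-0.012, 0.0033, -0.229],
    [-0.0154, 0.0042, -0.229]
  ],
  "yaw": [0.0007, 0.0007, 0.0007, 0.0007, 0.0007, 0.0007],
  "newtons": 90
}}

```text
time: 12.52
tool_pos: [0.7832, 0.0029, 0.2007]
tcp_rot: [0.42, 3.112, -0.0]
wrist_force: [2.0, -0.5, -0.0]
width: 0.216
grip_force: 105.3
```

Request:
{"method": "drive_tool", "body": {
  "claw": [17, 17, 17, 17, 17, 17, 17, 17],
  "slide": [
    [0, 0, 0],
    [-0.004, 0.001, 0.004],
    [-0.0085, 0.0023, 0.017],
    [-0.012, 0.0033, 0.025],
    [-0.0155, 0.0042, 0.033],
    [-0.02, 0.0055, 0.041],
    [-0.025, 0.0068, 0.049],
    [-0.027, 0.0074, 0.053]
  ],
  "yaw": [0, 0, 0, 0, 0, 0, 0, 0],
  "newtons": 20
}}

```text
time: 13.18
tool_pos: [0.77, 0.0081, 0.2271]
tcp_rot: [0.415, 3.113, 0.0]
wrist_force: [1.0, -0.2, -3.0]
width: 0.213
grip_force: 105.1
```

```bash
python3 tilt.py wrist t3w.png
```

```text
[770.042   8.081 227.079] 164.80484873391714 [ 0.959 -0.218 -3.037] 105.076242685318
-40 845 ztop [11.4 13.4 14.6]
-25 1595 ztop [ 9.7 11.6 13.3]
-10 1644 ztop [ 7.6  9.3 10.8]
5 215 ztop [-71.8   7.2   9. ]
20 96 ztop [-72.2   1.8   3.8]
35 942 ztop [ 4.1 18.7 19.7]
50 6046 ztop [15.8 17.2 18.8]
hand in fixture [144.383   0.29  227.079] yaw vs fix 180.10484873391712
```

Rotated by about 0.15 rad; one more push from lower down.

Request:
{"method": "drive_tool", "body": {
  "claw": [18, 18, 18, 18, 18, 18, 18, 18],
  "slide": [
    [0.029, -0.008, 0.004],
    [0.029, -0.008, -0.028],
    [0.029, -0.008, -0.028],
    [0.0155, -0.0042, -0.028],
    [0.01, -0.0027, -0.02],
    [0.004, -0.0011, -0.012],
    [-0.002, 0.0005, -0.005],
    [-0.006, 0.0016, 0]
  ],
  "yaw": [0, 0, 0, 0, 0, 0, 0, 0],
  "newtons": 20
}}

```text
time: 13.9
tool_pos: [0.7668, 0.009, 0.2277]
tcp_rot: [0.415, 3.114, 0.0]
wrist_force: [1.0, 0.7, -3.0]
width: 0.212
grip_force: 100.0
```

```bash
python3 tilt.py wrist t4w.png
```

```text
[766.76    8.974 227.664] 164.8037076430633 [ 0.963  0.669 -2.95 ] 99.96301174163818
-40 833 ztop [11.3 13.4 14.6]
-25 1621 ztop [ 9.6 11.6 13.2]
-10 1616 ztop [ 7.6  9.4 10.8]
5 253 ztop [-72.4   7.3   8.9]
20 103 ztop [-72.7   2.2   3.7]
35 940 ztop [ 3.5 18.7 19.8]
50 6055 ztop [15.8 17.3 18.8]
hand in fixture [140.981   0.285 227.664] yaw vs fix 180.1037076430633
```

Request:
{"method": "drive_tool", "body": {
  "claw": [19, 19],
  "slide": [
    [0.01, -0.0027, 0],
    [0.03, -0.008, 0]
  ],
  "yaw": [0, 0],
  "newtons": 20
}}

```text
time: 14.12
tool_pos: [0.7816, 0.005, 0.2266]
tcp_rot: [-0.415, -3.113, -0.0]
wrist_force: [-0.7, 1.2, -2.6]
width: 0.225
grip_force: 50.3
```

Request:
{"method": "drive_tool", "body": {
  "claw": [19, 19, 19.4, 19.4, 19.4, 19.4, 19.4, 19.4],
  "slide": [
    [0, 0, -0.029],
    [0, 0, -0.029],
    [-0.007, 0.0019, -0.029],
    [-0.012, 0.0033, -0.024],
    [-0.017, 0.0047, -0.018],
    [-0.022, 0.006, -0.013],
    [-0.027, 0.0074, -0.009],
    [-0.031, 0.0085, -0.006]
  ],
  "yaw": [0, 0, 0, 0, 0, 0, 0, 0],
  "newtons": 20
}}

```text
time: 14.78
tool_pos: [0.7675, 0.0088, 0.2251]
tcp_rot: [0.415, 3.11, 0.0]
wrist_force: [3.9, -1.0, -1.8]
width: 0.224
grip_force: 30.2
```

```bash
python3 tilt.py wrist t5w.png
```

```text
[767.482   8.761 225.147] 164.8078050093595 [ 3.937 -0.976 -1.818] 30.17712950706482
-40 739 ztop [13.2 15.2 16.5]
-25 1704 ztop [10.5 12.8 14.8]
-10 1726 ztop [ 7.   9.4 11.3]
5 212 ztop [-31.2   4.9   8.4]
20 122 ztop [-70.9  -0.2   2. ]
35 881 ztop [ 0.6 15.6 16.7]
50 5826 ztop [11.8 13.6 15.5]
hand in fixture [141.734   0.271 225.147] yaw vs fix 180.1078050093595
```

Request:
{"method": "drive_tool", "body": {
  "claw": [19.4, 19.4, 19.4, 19.4],
  "slide": [
    [-0.004, 0.0011, 0.0],
    [-0.009, 0.0025, 0.003],
    [-0.014, 0.0038, 0.006],
    [-0.014, 0.0038, 0.006]
  ],
  "yaw": [0, 0, 0, 0]
}}

```text
time: 15.17
tool_pos: [0.7621, 0.0102, 0.2301]
tcp_rot: [0.414, 3.104, 0.0]
wrist_force: [6.7, -2.5, 0.7]
width: 0.232
grip_force: 30.6
```

```bash
cat >> tilt.py <<'E'
h=g[ha]; k=(h[:,0]>-38)&(h[:,0]<5)&(h[:,2]>-5); pf=np.polyfit(h[k,0],h[k,2],1); r=abs(np.polyval(pf,h[k,0])-h[k,2]); pf=np.polyfit(h[k,0][r<2],h[k,2][r<2],1); print('TILT',-np.arctan(pf[0]),'ztop at 0',pf[1])
E
python3 tilt.py wrist t6w.png | tail -2
```

```text
hand in fixture [136.169   0.291 230.068] yaw vs fix 180.10244669396545
TILT 0.2889742818527122 ztop at 0 8.684481501877217
```

Tilt 0.29 rad, just right. Lock the grip and back off, then measure sleeve and head.

Request:
{"method": "drive_tool", "body": {
  "claw": [12, 12, 12, 12, 12, 12],
  "slide": [
    [0, 0, 0],
    [0, 0, 0],
    [0, 0, 0],
    [0.012, -0.0033, 0.01],
    [0.02, -0.0055, 0.06],
    [0.02, -0.0055, 0.1]
  ],
  "yaw": [0, 0, 0, 0, 0, 0],
  "newtons": 120
}}

```text
time: 15.72
tool_pos: [0.769, 0.008, 0.2749]
tcp_rot: [-0.415, -3.108, 0.0]
wrist_force: [1.0, -0.0, -2.8]
width: 0.213
grip_force: 117.3
```

```bash
python3 tilt.py wrist t7w.png | tail -2; python3 tilt.py side t7s.png | grep -E "top face|head"
cat > slv.py <<'E'
from h import *
np.set_printoptions(precision=1,suppress=True)
for n in ('side','top'):
    c=cam(n); f=tofix(cloud(c)); g=axfix(f)*1000
    m=(g[...,0]>-3)&(g[...,0]<40)&(abs(g[...,1])<19)&(g[...,2]>52)&(g[...,2]<90); q=g[m]
    h,e=np.histogram(q[:,2],np.arange(50,90,2)); w=e[h.argmax()]+1
    t=q[abs(q[:,2]-w)<3]; print(n,len(q),h,'top w',np.median(t[:,2]),'u',np.percentile(t[:,0],[2,98]),'y',np.percentile(t[:,1],[2,98]),cv2.minEnclosingCircle(t[:,:2].astype(np.float32)))
E
python3 slv.py
```

```text
hand in fixture [143.371  -0.115 274.865] yaw vs fix 180.07804051219253
TILT 0.2697088714226288 ztop at 0 9.224373240627942
top face 127 centre [64.937 -5.373  8.031] slope x,y [-0.26  -0.019] tilt fwd 0.25479800138052844
head x [41.658 65.513 84.82 ] y [-21.603  17.598] z [-48.593  12.122]
side 179 [ 0 13 12 14 29 83 27  1  0  0  0  0  0  0  0  0  0  0  0] top w 61.0313562008619 u [ 2.9 31.2] y [-13.2  15.4] ((17.866653442382812, 0.6757186651229858), 16.365432739257812)tilt.py:30: RankWarning: Polyfit may be poorly conditioned
  h=g[ha]; k=(h[:,0]>-38)&(h[:,0]<5)&(h[:,2]>-5); pf=np.polyfit(h[k,0],h[k,2],1); r=abs(np.polyval(pf,h[k,0])-h[k,2]); pf=np.polyfit(h[k,0][r<2],h[k,2][r<2],1); print('TILT',-np.arctan(pf[0]),'ztop at 0',pf[1])
  return _methods._mean(a, axis=axis, dtype=dtype,
  ret = ret.dtype.type(ret / rcount)
Traceback (most recent call last):
  File "slv.py", line 7, in <module>
    t=q[abs(q[:,2]-w)<3]; print(n,len(q),h,'top w',np.median(t[:,2]),'u',np.percentile(t[:,0],[2,98]),'y',np.percentile(t[:,1],[2,98]),cv2.minEnclosingCircle(t[:,:2].astype(np.float32)))
                                                                         ~~~~~~~~~~~~~^^^^^^^^^^^^^^^
IndexError: index -1 is out of bounds for axis 0 with size 0
```

View pics/t7s.png

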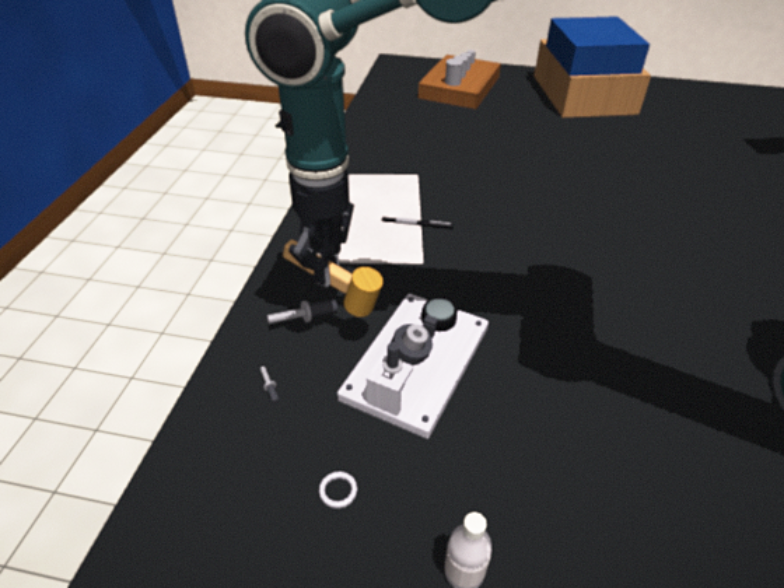

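Side view: pin hangs in the notch (393,360), mallet head tilted (363,292), sleeve ring clear at (417,335). Now the stand-off over the sleeve on its axis.

Request:
{"method": "drive_tool", "body": {
  "claw": [12, 12, 12, 12, 12, 12, 12],
  "slide": [
    [0, 0, 0.06],
    [-0.05, 0.014, 0.06],
    [-0.1, 0.028, 0.06],
    [-0.15, 0.042, 0.06],
    [-0.1925, 0.054, 0.055],
    [-0.1925, 0.054, 0.055],
    [-0.1925, 0.054, 0.055]
  ],
  "yaw": [0, 0, 0, 0, 0, 0, 0]
}}

```text
time: 16.5
tool_pos: [0.6711, 0.0355, 0.3008]
tcp_rot: [-0.413, -3.109, 0.001]
wrist_force: [1.6, 0.2, -3.0]
width: 0.215
grip_force: 117.7
```

```bash
python3 tilt.py side t8s.png 2>/dev/null| grep -E "top face|hand|head"; python3 tilt.py wrist t8w.png|tail -1; python3 slv.py 2>/dev/null
```

```text
top face 150 centre [69.527 -3.853  7.642] slope x,y [-0.28  -0.011] tilt fwd 0.2728365667311943
head x [42.661 65.4   85.85 ] y [-21.255  17.336] z [-47.675  12.698]
hand in fixture [ 41.744   0.67  300.811] yaw vs fix [[-3067.065  -299.488   107.551]
TILT 0.27230386293929265 ztop at 0 9.096357204908635
side 164 [ 0 10 16 12 30 67 28  1  0  0  0  0  0  0  0  0  0  0  0] top w 60.911324660836065 u [ 2.8 31.3] y [-9.6 16.3] ((16.92087173461914, 1.424625039100647), 15.740663528442383)
```

Request:
{"method": "drive_tool", "body": {
  "claw": [12, 12, 12, 12, 12, 12],
  "slide": [
    [0.0057, -0.0016, -0.019],
    [0.0114, -0.0031, -0.038],
    [0.0228, -0.0062, -0.0764],
    [0.0114, -0.0031, -0.038],
    [0, 0, 0],
    [0, 0, 0]
  ],
  "yaw": [0, 0, 0, 0, 0, 0]
}}

```text
time: 17.2
tool_pos: [0.6746, 0.035, 0.3056]
tcp_rot: [0.416, 3.111, 0.001]
wrist_force: [2.3, 0.2, -2.3]
width: 0.213
grip_force: 118.3
```

```bash
python3 tilt.py side t9s.png 2>/dev/null| grep -E "top face|hand|head"; python3 tilt.py wrist t9w.png|tail -1; python3 slv.py 2>/dev/null
```

```text
top face 149 centre [66.813 -0.735  7.129] slope x,y [-0.263  0.015] tilt fwd 0.2572799225426877
head x [41.139 63.972 84.469] y [-21.83  17.47] z [-46.854  12.002]
hand in fixture [ 45.249   1.088 305.569] yaw vs fix [[-2909.624   -55.884   107.488]
TILT 0.2795079045869029 ztop at 0 8.844624441620002
side 115 [ 0 65 48  2  0  0  0  0  0  0  0  0  0  0  0  0  0  0  0] top w 53.75826951517203 u [ 2.9 31.1] y [-12.7  15.3] ((16.97469139099121, 1.002536654472351), 15.74852466583252)
```

One blow drove the sleeve ~7 mm, tilt kept. Next, a little deeper.

Request:
{"method": "drive_tool", "body": {
  "claw": [12, 12, 12, 12, 12, 12],
  "slide": [
    [0.0086, -0.0023, -0.0287],
    [0.0154, -0.0042, -0.0516],
    [0.0248, -0.0068, -0.083],
    [0.0154, -0.0042, -0.0516],
    [0, 0, 0],
    [0, 0, 0]
  ],
  "yaw": [0, 0, 0, 0, 0, 0]
}}

```text
time: 17.9
tool_pos: [0.6743, 0.0352, 0.3062]
tcp_rot: [0.415, 3.111, 0.001]
wrist_force: [1.0, 0.4, -1.5]
width: 0.212
grip_force: 118.8
```

```bash
cat > slv.py <<'E'
from h import *
np.set_printoptions(precision=1,suppress=True)
c=cam('side'); f=tofix(cloud(c)); g=axfix(f)*1000
rr=np.hypot(g[...,0]-17,g[...,1]-1)
m=(rr<14)&(rr>8)&(g[...,2]>36)&(g[...,2]<90); q=g[m]; h,e=np.histogram(q[:,2],np.arange(40,66,1)); print(dict(zip(e[:-1],h)))
w=e[h.argmax()]+.5; t=q[abs(q[:,2]-w)<2.5]; print('sleeve top w',np.median(t[:,2]),t[:,2].mean(),len(t))
m=(rr<24)&(rr>18)&(g[...,2]>30)&(g[...,2]<56); print('guide w',np.percentile(g[m][:,2],[10,25,50,75,90]))
# jaw: dark things between boss and seat
f=f*1000; m=(abs(f[...,0])<14)&(f[...,1]<-30)&(f[...,1]>-80)&(f[...,2]>49)&(f[...,2]<56); j=f[m]
print('jaw y',len(j), np.percentile(j[:,1],[2,50,98]) if len(j) else '', np.percentile(j[:,2],[5,95]) if len(j) else '')
E
python3 slv.py; python3 tilt.py wrist t10w.png|tail -2
```

```text
{np.int64(40): np.int64(0), np.int64(41): np.int64(1), np.int64(42): np.int64(1), np.int64(43): np.int64(0), np.int64(44): np.int64(0), np.int64(45): np.int64(3), np.int64(46): np.int64(2), np.int64(47): np.int64(1), np.int64(48): np.int64(0), np.int64(49): np.int64(1), np.int64(50): np.int64(7), np.int64(51): np.int64(29), np.int64(52): np.int64(28), np.int64(53): np.int64(14), np.int64(54): np.int64(2), np.int64(55): np.int64(0), np.int64(56): np.int64(0), np.int64(57): np.int64(0), np.int64(58): np.int64(0), np.int64(59): np.int64(0), np.int64(60): np.int64(0), np.int64(61): np.int64(0), np.int64(62): np.int64(0), np.int64(63): np.int64(0), np.int64(64): np.int64(0)}
sleeve top w 52.09225514027061 52.08897398562732 79
guide w [41.7 42.4 43.1 43.7 44.4]
jaw y 0  
hand in fixture [ 45.057   1.139 305.118] yaw vs fix 180.10689787216486
TILT 0.2522251834445473 ztop at 0 8.997208959849678
```

Request:
{"method": "drive_tool", "body": {
  "claw": [12, 12, 12, 12, 12, 12],
  "slide": [
    [0.0086, -0.0023, -0.0287],
    [0.0165, -0.0045, -0.0554],
    [0.0265, -0.0072, -0.0888],
    [0.0165, -0.0045, -0.0554],
    [0, 0, 0],
    [0, 0, 0]
  ],
  "yaw": [0, 0, 0, 0, 0, 0]
}}

```text
time: 18.5
tool_pos: [0.6742, 0.0352, 0.3056]
tcp_rot: [0.415, 3.112, 0.001]
wrist_force: [2.2, -0.4, -1.4]
width: 0.215
grip_force: 120.0
```

```bash
sed -i 's/; print(dict.*$//' slv.py; sed -i 's/>49)&(f\[...,2\]<56)/>44)\&(f[...,2]<58)/' slv.py; python3 slv.py; python3 tilt.py wrist t11w.png|tail -2
```

```text
sleeve top w 52.229116649360094 52.18449908562167 78
guide w [41.2 42.3 43.2 43.9 44.6]
jaw y 18 [-78.3 -64.8 -35.3] [44.5 49.3]
hand in fixture [ 45.011   1.046 304.564] yaw vs fix 180.09842180223993
TILT 0.17934439844373806 ztop at 0 9.314843649566726
```

Request:
{"method": "drive_tool", "body": {
  "claw": [12, 12, 12, 12, 12, 12],
  "slide": [
    [0.0086, -0.0023, -0.0287],
    [0.0165, -0.0045, -0.0554],
    [0.0282, -0.0077, -0.0945],
    [0.0165, -0.0045, -0.0554],
    [0, 0, 0],
    [0, 0, 0]
  ],
  "yaw": [0, 0, 0, 0, 0, 0]
}}

```text
time: 19.1
tool_pos: [0.6741, 0.0351, 0.3046]
tcp_rot: [0.416, 3.112, 0.001]
wrist_force: [1.8, 0.3, -2.0]
width: 0.216
grip_force: 121.2
```

```bash
python3 slv.py; python3 tilt.py wrist t12w.png|tail -2
python3 - <<'E'
from h import *
# jaw in plan: dark pixels along the fixture's y line at jaw height, then (start) and now
c=load('side'); 
for nm,im in (('start',cv2.imread('pics/side0.png')),('now',c['color'][...,::-1])):
    for x in (-6,0,6):
        ys=np.arange(-70,-24,2); P=np.array([tow([x/1000,y/1000,.053]) for y in ys]); uv=proj(c,P).astype(np.float32)
        g=cv2.remap(cv2.cvtColor(np.ascontiguousarray(im),cv2.COLOR_BGR2GRAY),uv[:,0],uv[:,1],cv2.INTER_LINEAR).ravel(); print(nm,x,g.tolist())
E
```

```text
sleeve top w 52.556802526502885 52.374262228546755 83
guide w [41.8 42.4 43.1 43.7 44.4]
jaw y 20 [-79.  -39.6 -35. ] [44.4 48.6]
hand in fixture [ 44.901   0.959 303.498] yaw vs fix 180.09782146374414
TILT 0.12892215436637838 ztop at 0 9.574532131625695
start -6 [104, 89, 81, 81, 84, 83, 81, 73, 58, 46, 43, 42, 42, 42, 42, 43, 40, 39, 37, 36, 37, 32, 43]
start 0 [120, 104, 92, 83, 73, 53, 52, 42, 42, 44, 39, 38, 40, 42, 41, 35, 39, 37, 34, 34, 32, 48, 87]
start 6 [146, 147, 147, 151, 149, 149, 152, 144, 122, 86, 47, 50, 78, 137, 167, 170, 158, 150, 149, 161, 174, 195, 196]
now -6 [104, 105, 107, 106, 107, 105, 106, 106, 105, 106, 107, 106, 106, 106, 107, 110, 110, 111, 104, 87, 65, 60, 53]
now 0 [107, 108, 110, 109, 110, 110, 111, 113, 111, 110, 113, 113, 113, 115, 113, 111, 111, 111, 111, 101, 81, 60, 48]
now 6 [113, 111, 112, 112, 112, 113, 112, 110, 109, 110, 112, 111, 111, 113, 113, 112, 111, 111, 111, 124, 157, 211, 231]
```

Sleeve stays at w≈52.3 through two blows while the grip starts slipping: it is on its stop, guide unmoved. Carry the mallet back.

Request:
{"method": "drive_tool", "body": {
  "claw": [12, 12, 12, 12, 12, 12, 12, 12],
  "slide": [
    [-0.005, 0, 0.06],
    [-0.02, -0.03, 0.1],
    [-0.05, -0.08, 0.1],
    [-0.08, -0.12, 0.1],
    [-0.1, -0.16, 0.1],
    [-0.13, -0.2, 0.1],
    [-0.155, -0.25, 0.1],
    [-0.18, -0.3, 0.1]
  ],
  "yaw": [0, -0.0395, -0.079, -0.1185, -0.158, -0.1975, -0.237, -0.2765]
}}

```text
time: 19.87
tool_pos: [0.5821, -0.1158, 0.3501]
tcp_rot: [-1.692, -2.642, 0.003]
wrist_force: [-0.1, -0.4, -3.6]
width: 0.212
grip_force: 120.9
```

Request:
{"method": "drive_tool", "body": {
  "claw": [12, 12, 12, 12, 12, 12, 12, 12],
  "slide": [
    [-0.03, -0.05, 0],
    [-0.06, -0.1, 0],
    [-0.09, -0.15, 0],
    [-0.12, -0.2, 0],
    [-0.15, -0.25, 0],
    [-0.18, -0.3, 0],
    [-0.21, -0.35, 0],
    [-0.24, -0.4, 0]
  ],
  "yaw": [-0.0395, -0.079, -0.1185, -0.158, -0.1975, -0.237, -0.2765, -0.316]
}}

```text
time: 20.53
tool_pos: [0.4619, -0.3159, 0.3504]
tcp_rot: [-2.747, -1.516, 0.003]
wrist_force: [0.3, 0.2, -3.8]
width: 0.212
grip_force: 120.9
```

Request:
{"method": "drive_tool", "body": {
  "claw": [12, 12, 12, 12, 12, 12, 12],
  "slide": [
    [-0.03, -0.03, 0],
    [-0.06, -0.058, 0],
    [-0.06, -0.058, 0],
    [-0.06, -0.058, 0],
    [-0.06, -0.058, 0],
    [-0.06, -0.058, 0],
    [-0.06, -0.058, 0]
  ],
  "yaw": [-0.0395, -0.079, -0.1185, -0.158, -0.183, -0.183, -0.183]
}}

```text
time: 21.12
tool_pos: [0.4329, -0.3438, 0.3511]
tcp_rot: [-3.062, -0.688, 0.004]
wrist_force: [-0.2, -0.0, -3.9]
width: 0.215
grip_force: 120.9
```

```bash
python3 tilt.py wrist t13w.png; python3 slv.py
python3 - <<'E'
from h import *
c=load('side')
for nm,im in (('start',cv2.imread('pics/side0.png')),('now',c['color'][...,::-1])):
    for x in (-6,0,6):
        ys=np.arange(-70,-24,2); P=np.array([tow([x/1000,y/1000,.053]) for y in ys]); uv=proj(c,P).astype(np.float32)
        g=cv2.remap(cv2.cvtColor(np.ascontiguousarray(im),cv2.COLOR_BGR2GRAY),uv[:,0],uv[:,1],cv2.INTER_LINEAR).ravel(); print(nm,x,g.tolist())
f=tofix(cloud(c))*1000; m=(abs(f[...,0])<16)&(abs(f[...,1]-80)<18)&(f[...,2]>84)&(f[...,2]<130); q=f[m]
for z in (88,96,104,112): k=abs(q[:,2]-z)<4; print('pin',z,k.sum(),np.percentile(q[k],[3,97],axis=0).round(1)[:,:2].tolist() if k.any() else '')
E
```

```text
[ 432.909 -343.776  351.064] 25.334392789397047 [-0.187 -0.027 -3.928] 120.86400032043457
-40 17 ztop [10.1 11.1 12.1]
-25 33 ztop [ 8.2  9.6 10.8]
-10 10 ztop [ 7.5  8.6 13.8]
5 49 ztop [3.  4.6 8.7]
20 45 ztop [1.3 2.6 4.5]
35 1852 ztop [19.3 20.5 21.6]
50 6679 ztop [17.7 19.1 20.5]
hand in fixture [ -87.956 -428.057  351.064] yaw vs fix 40.63439278939704
TILT 0.0854237420862654 ztop at 0 8.227572109213218
sleeve top w 52.35113298778173 52.35724800073139 83
guide w [41.6 42.4 43.  43.8 44.6]
jaw y 133 [-79.7 -63.6 -35.2] [44.2 48.9]
start -6 [104, 89, 81, 81, 84, 83, 81, 73, 58, 46, 43, 42, 42, 42, 42, 43, 40, 39, 37, 36, 37, 32, 43]
start 0 [120, 104, 92, 83, 73, 53, 52, 42, 42, 44, 39, 38, 40, 42, 41, 35, 39, 37, 34, 34, 32, 48, 87]
start 6 [146, 147, 147, 151, 149, 149, 152, 144, 122, 86, 47, 50, 78, 137, 167, 170, 158, 150, 149, 161, 174, 195, 196]
now -6 [157, 157, 156, 157, 157, 157, 158, 158, 161, 157, 140, 107, 74, 74, 79, 84, 84, 84, 78, 67, 55, 54, 51]
now 0 [151, 151, 151, 152, 153, 152, 155, 157, 157, 144, 117, 85, 63, 67, 77, 84, 86, 83, 77, 63, 46, 58, 64]
now 6 [146, 145, 146, 149, 151, 153, 155, 148, 125, 91, 54, 31, 28, 34, 37, 35, 33, 50, 88, 139, 195, 238, 239]
pin 88 26 [[-10.0, 79.9], [4.8, 87.3]]
pin 96 25 [[-9.9, 79.8], [2.1, 88.1]]
pin 104 27 [[-10.2, 81.1], [4.7, 87.6]]
pin 112 62 [[-9.5, 73.7], [4.5, 87.4]]
```

Sleeve home, jaw front at y≈−50 (lens edge −58.5, i.e. about 8 mm open), pin upright. Set the mallet down, easing the grip so it levels on its face.

Request:
{"method": "drive_tool", "body": {
  "claw": [12, 12, 12, 12, 19, 19.3, 19.3],
  "slide": [
    [0, 0, -0.08],
    [0, 0, -0.16],
    [0, 0, -0.24],
    [0, 0, -0.295],
    [0, 0, -0.302],
    [0, 0, -0.304],
    [0, 0, -0.304]
  ],
  "yaw": [0, 0, 0, 0, 0, 0, 0],
  "newtons": 20
}}

```text
time: 21.8
tool_pos: [0.4341, -0.3443, 0.2026]
tcp_rot: [3.065, 0.687, 0.001]
wrist_force: [-0.1, -0.1, -3.0]
width: 0.222
grip_force: 35.8
```

Request:
{"method": "drive_tool", "body": {
  "claw": [19.3, 19.3, 19.3, 19.3, 19.3],
  "slide": [
    [-0.001, -0.0005, -0.005],
    [-0.003, -0.001, -0.01],
    [-0.004, -0.002, -0.015],
    [-0.005, -0.0025, -0.021],
    [-0.005, -0.0025, -0.021]
  ],
  "yaw": [0, 0, 0, 0, 0]
}}

```text
time: 22.22
tool_pos: [0.4312, -0.3464, 0.193]
tcp_rot: [3.063, 0.685, 0.002]
wrist_force: [-3.6, -1.3, 5.1]
width: 0.227
grip_force: 36.9
```

```bash
python3 tilt.py wrist t14w.png
```

```text
[ 431.227 -346.374  193.007] 25.2157977181548 [-3.58  -1.282  5.143] 36.88003599643707
-40 26 ztop [ 8.7  9.7 11. ]
-25 42 ztop [7.3 8.1 9.7]
-10 30 ztop [6.4 7.4 8.4]
5 55 ztop [-38.8   5.9   7.7]
20 105 ztop [-39.1   4.7   6.8]
35 2270 ztop [22.6 23.7 24.6]
50 7044 ztop [21.8 22.9 24. ]
hand in fixture [ -88.893 -431.006  193.007] yaw vs fix 40.51579771815479
TILT 0.07115252621282304 ztop at 0 7.221712376669646
```

Request:
{"method": "drive_tool", "body": {
  "claw": [19.4, 19.4, 22, 30, 60, 60, 60],
  "slide": [
    [-0.001, 0, -0.004],
    [-0.001, 0, -0.008],
    [0, 0, -0.008],
    [0, 0, -0.004],
    [0, 0, -0.004],
    [0, 0, 0],
    [0, 0, 0]
  ],
  "yaw": [0, 0, 0, 0, 0, 0, 0]
}}

```text
time: 22.85
tool_pos: [0.4313, -0.3452, 0.1916]
tcp_rot: [3.065, 0.686, 0.001]
wrist_force: [0.3, -0.8, 0.2]
width: 0.698
grip_force: 0.0
```

Request:
{"method": "drive_tool", "body": {
  "claw": [60, 60, 60, 60, 60, 60],
  "slide": [
    [0, 0, 0.03],
    [0, 0, 0.08],
    [0, 0, 0.16],
    [0, 0, 0.24],
    [0, 0, 0.24],
    [0, 0, 0.24]
  ],
  "yaw": [0, 0, 0, 0, 0, 0]
}}

```text
time: 23.35
tool_pos: [0.4323, -0.3462, 0.3151]
tcp_rot: [3.06, 0.684, 0.007]
wrist_force: [-0.4, 0.8, -1.0]
width: 0.708
grip_force: 0.0
```

```bash
python3 - <<'E'
from h import *
np.set_printoptions(precision=1,suppress=True)
st=bot.read_state(); print(st['tool_pos'],st['wrist_force'])
c=cam('wrist'); P=cloud(c)*1000; hsv=cv2.cvtColor(c['color'],cv2.COLOR_RGB2HSV)
m=(abs(P[...,0]-493)<30)&(abs(P[...,1]+316)<30)&(P[...,2]>50)&(P[...,2]<80); q=P[m]
A=np.c_[q[:,:2]-q[:,:2].mean(0),np.ones(len(q))]; s=np.linalg.lstsq(A,q[:,2],rcond=None)[0]; print('head top',len(q),q.mean(0),'slopes',s[:2],'z',np.percentile(q[:,2],[2,98]),cv2.minEnclosingCircle(q[:,:2].astype(np.float32)))
m=(P[...,2]>36)&(P[...,2]<49)&(P[...,0]<465)&(P[...,0]>360)&(abs(P[...,1]+345)<40); q=P[m]; print('handle',len(q),q.mean(0) if len(q) else '',np.percentile(q[:,2],[5,50,95]) if len(q) else '')
E
python3 slv.py
```

```text
[ 0.4 -0.3  0.3] [-0.4  0.8 -1. ]
head top 3867 [ 485.6 -321.3   59.3] slopes [-0.  0.] z [57.9 60.8] ((485.1051330566406, -321.6576232910156), 21.93388557434082)
handle 3478 [ 419.1 -352.8   41.9] [39.6 42.1 43.3]
sleeve top w 52.12610893983299 52.24343416374039 74
guide w [41.8 42.4 43.1 43.8 44.7]
jaw y 139 [-79.3 -64.5 -35.3] [44.3 48.6]
```

Mallet stands level (head top z 59 mm, no slope), sleeve unchanged, robot clear.

```bash
python3 -c "
from workcell import bot
print(bot.finish_job())"
```

```text
the job is handed in; nothing more can be done
None
```

The job is handed in at about 23 s of the 58 s allowed: by my last camera measurements the pin hangs upright in the notch, the sleeve is home on its stop with the jaw about 8 mm open, the guide bush had not moved between blows, and the mallet stands level on the bench; the verdict itself was not shown.

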